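# Roll-test two ringed rolling pins on the marble slab and sort out the one that hops

## Task

On one of these two small rolling pins the guide rings were warped by the hot cooker. Roll the pins in turn, one at a time, about a full turn each across the marble slab, away from the robot, letting neither roll off onto the counter; then lay the pin that runs level in the white utensil tray and the one that rises and falls in the wooden mending crate. Set them down rather than drop them, and leave everything else where it stands.

Things in the scene. Friction and masses are not known exactly. Their poses are not given: they have to be found in the camera images.
- pin_a: one of two look-alike small rolling pins, 170 mm long over its end knobs, about 80 g: a wooden barrel 22 mm thick with a blue silicone dough-thickness ring, 48 mm across and 10 mm wide, clipped on near each end (between 70 and 80 mm from the middle). It stands on its rings. Both lie end to end near the slab's robot side, roughly along its y. Origin on the barrel's axis at mid length; y along the pin; x, z turn as it rolls
- pin_b: the other pin, same look and sizes. One of the two (not told which) is true: its barrel keeps 24 mm (axis) above the slab, 150 mm a turn. On the other both rings sit 4 mm off centre the same way: its barrel starts low (axis 20 mm above the slab), rises to 28 mm half a turn on, and sinks again. Slowly pushed at the barrel, either rolls easily; let go, it stops within about 20 mm
- slab: flat polished marble pastry slab, 350 mm (x) by 420 mm (y), 18 mm thick, does not move; origin at the centre of its underside, on the counter; x points across it away from the robot, z up
- tray: white plastic open utensil tray, outside 250 mm (x) by 110 mm (y) by 45 mm high, walls 4 mm and floor up to 5 mm thick, empty, does not move; on one side of the slab (left or right varies); origin at the centre of its underside
- crate: open slatted wooden mending crate, outside 260 mm (x) by 140 mm (y) by 70 mm high, side walls (y) 7 mm, end walls (x) 9 mm with 15 mm corner blocks, floor 6 mm thick, empty, does not move; on the other side of the slab; origin at the centre of its underside
- table: the particleboard counter, its top at z = 0; does not move
- pot_holder: teal silicone pot holder disc, 170 mm across, 7 mm thick, far out to the left, fixed; origin at the centre of its underside
- spoon: wooden spoon 250 mm long lying across the pot holder; bystander
- bottle: seasoning bottle, rust-brown plastic with a plain cream band and red twist cap, 51 mm across, 125 mm high; origin at the centre of its base; bystander
- funnel: small stainless funnel standing mouth down, 90 mm across, 95 mm high; origin at the centre of its mouth on the counter; bystander
There are look-alikes about, which are no part of the job. Leave any pink or purple look-alike of the pin_a alone.

How it is judged:
On the way, in this order (a step that is already met when the one before it is completed fails the run):
1. one of the pins is rolled across the slab (((distance of pin_a from where it was at the start of the episode above 0.12 m and angular speed of pin_a above 1.2 rad/s and contact force between pin_a and slab above 0.05 N and z of pin_a in the frame of slab below 0.055 m and angle between the y axis of pin_a and the y axis of slab, either way round below 0.5 rad) or (distance of pin_b from where it was at the start of the episode above 0.12 m and angular speed of pin_b above 1.2 rad/s and contact force between pin_b and slab above 0.05 N and z of pin_b in the frame of slab below 0.055 m and angle between the y axis of pin_b and the y axis of slab, either way round below 0.5 rad))), for 0.06 s.
2. the other pin is rolled across the slab ((((distance of pin_a from where it was at the start of the episode above 0.12 m and angular speed of pin_a above 1.2 rad/s and contact force between pin_a and slab above 0.05 N and z of pin_a in the frame of slab below 0.055 m and angle between the y axis of pin_a and the y axis of slab, either way round below 0.5 rad) and distance of pin_b from where it was at the start of the episode above 0.12 m and linear speed of pin_b below 0.03 m/s) or ((distance of pin_b from where it was at the start of the episode above 0.12 m and angular speed of pin_b above 1.2 rad/s and contact force between pin_b and slab above 0.05 N and z of pin_b in the frame of slab below 0.055 m and angle between the y axis of pin_b and the y axis of slab, either way round below 0.5 rad) and distance of pin_a from where it was at the start of the episode above 0.12 m and linear speed of pin_a below 0.03 m/s))), for 0.06 s.
At the end, for the whole second after the job is handed in: the true pin lies at rest on the floor of the utensil tray and the pin with the off-centre rings lies at rest on the floor of the mending crate, each fully inside and not propped on a wall (middle within 60 mm lengthwise of the container's centre), both released (x of pin_a in the frame of tray between -0.06 and 0.06 m and y of pin_a in the frame of tray between -0.036 and 0.036 m and z of pin_a in the frame of tray between 0.01 and 0.036 m and linear speed of each of pin_a, pin_b below 0.02 m/s and angular speed of each of pin_a, pin_b below 0.3 rad/s and x of pin_b in the frame of crate between -0.06 and 0.06 m and y of pin_b in the frame of crate between -0.045 and 0.045 m and z of pin_b in the frame of crate between 0.01 and 0.042 m); the robot touches nothing.
It fails at once if a pin rolls or falls off onto the counter (contact force between any of pin_a, pin_b and table above 0.1 N).
It fails at once if a pin is dropped (falls faster than 0.9 m/s out of the fingers) ((linear speed of pin_a above 0.9 m/s and contact force between pin_a and the fingers below 0.1 N) or (linear speed of pin_b above 0.9 m/s and contact force between pin_b and the fingers below 0.1 N)).
It fails at once if the bottle, funnel or spoon is shifted by more than 30 mm (distance of any of bottle, funnel, spoon from where it was at the start of the episode above 0.03 m).
It also fails if it takes over 72 s, if anything falls off the work surface, if the arm or the gripper's body presses on something with over 40 N, if the wrist force passes 120 N, or if a joint passes its speed limit or range.

## Robot

A 6-joint arm with a two-finger parallel gripper is mounted at the origin on the work surface. World frame = base frame: x ahead of the robot, y to its left, z up, the work surface at z = 0. Lengths are in m, angles in rad, forces in N, time in s.
With the tool pointing down it reaches from about 0.3 to 0.775 m from the base axis. Payload 14.6 kg.
Tool frame: the origin (TCP) lies midway between the tips of the shut fingers; the grasp point (between the pads) lies r.grip_point_offset behind it (r.grip_point_offset is the distance from the TCP to the grasp point, in m); x points along the fingers, z is the direction in which the jaws open and shut, and the axes are right-handed (so a half turn about x gives the same grasp; the last joint's range is limited). The gripper opens to 85 mm and grips with 20 to 120 N. Pads are 22 mm wide; open, the fingers measure 114 mm over their backs; the gripper's body (76 mm by 85 mm) begins 54 mm behind the grasp point. The pads swing forward as they close: fully open they stand 13 mm farther back than shut.
Start: joints at [-1.354, 0.3, 1.521, -0, 1.321, -0.067], TCP at [0.154, -0.528, 0.231] pointing down, gripper open.
Joint ranges: [-3.03, 3.03], [-0.79, 2.21], [0.23, 2.52], [-1.04, 4.18], [0, 3.07], [-2.55, 2.55]. Speed limits (rad/s): [2.22, 2.22, 2.57, 3.14, 3.14, 3.14].

## Interface

Orientations are given as [roll, pitch, yaw] about the fixed x, y, z axes, in that order (R = Rz(yaw) Ry(pitch) Rx(roll)).
In Python, from bench import r gives the robot as it stands.
- The arm moves only by the tool servo_tool, never from a script. Its argument "increments" is a list of rows, each a list of 4 numbers: the shift along the tool's x, y, z in units of 50 cm (1.0 is 50 cm), then the turn about the tool's x in units of 30 degrees (1.0 is 30 degrees). In form: [[tx, ty, tz, roll], ...]. A call has exactly 8 rows; each row shifts and turns the pose as measured when the row begins, along the tool's axes as they then stand; what a row does not reach is not made up. A row lasts 1/8 s, in which the tool goes at most 62.5 mm and 10.7 degrees, less where a joint would pass 70% of its speed; a pose out of reach is approached as far as the arm can. A call with a number of a shift or a turn outside -1 to 1 is refused whole. A call with a gripper value outside its range is refused whole. "hand" is the gripper command: -1 is fully open, 1 is shut, values between are in proportion, set as the call begins (left out, the last holds). The fingers move at their own pace and stop on an object; the grip force is fixed at half the most. Time passes only in rows, so rows that do not move let the fingers close, or fill a call up. It gives the time, the measured TCP pose, the force and the opening at its end, in the units of the state.
- r.sense(): the state, without advancing time (a new reading comes with each control period).
- r.read_camera(name): name is "scene" or "side" or "wrist"; returns a dict with "color" (420x560x3 uint8, red, green, blue), "fx", "fy", "cx", "cy" (pixels), "pose" (4x4, takes a point from camera to world coordinates); the wrist camera has in their place "mount" (4x4, takes a point from camera to tool coordinates, whose origin is the TCP and whose axes are the tool frame's). Camera axes: x right, y down, z forward; pixel columns grow to the right and rows downward; lengths in m; the calibration is good to about 2 mm. The wrist camera is an equidistant fisheye: a pixel r from the principal point sees the ray r / f radians off the axis. A picture is of the moment at which its call begins: read the wrist's pose just before it. There is no depth.
- r.finish_job(): hands the job in, once; it reports no verdict.
The state is a dict: "t": time; "joints": joint angles; "joint_vel": joint speeds; "tau": joint torques, N m; "tool_pos": TCP position; "orientation": TCP orientation; "force": force on the tool from outside, world axes, zero at the start; "wrist_torque": the same for the moment, N m; "grip_width": opening from 0.0 (shut) to 1.0 (fully open).
Only numpy, scipy, OpenCV 4.12 (cv2) and the standard library are available. Lean on these libraries where they do the work, as an engineer would, in place of code of your own. Each camera call takes 0.05 s, during which the arm holds its last target.

## Working session

There is one attempt and no reset: what is moved stays moved. The work goes in short steps, Python scripts to look and compute and a tool call to move; the robot and the scene stay as the last step left them, time stands still between calls to the robot, and variables do not carry over. Pictures are saved under pics/ and viewed, and the job is handed in when it is done.

Besides the shell and the picture viewer there is one more tool, called after "Emit:" as name([rows], argument=value, ...), one row to a line, values as JSON. servo_tool: Moves the arm, as the interface text tells. Shifts and turns lie within -1 to 1; 1 stands for 50 cm of shift or 30 degrees of turn. Its arguments: {"type":"object","properties":{"increments":{"type":"array","items":{"type":"array","items":{"type":"number"}}},"hand":{"type":"number"}},"required":["increments"]}

```bash
mkdir -p pics; ls; cat > h.py <<'E'
import numpy as np,cv2
from bench import r
from scipy.spatial.transform import Rotation as R
def shot(n,f):
    c=r.read_camera(n); cv2.imwrite('pics/'+f+'.png',cv2.cvtColor(c['color'],cv2.COLOR_RGB2BGR)); return c
def ray(c,u,v,z):
    d=c['pose'][:3,:3]@np.array([(u-c['cx'])/c['fx'],(v-c['cy'])/c['fy'],1]); o=c['pose'][:3,3]
    return o+d*(z-o[2])/d[2]
def proj(c,p):
    q=np.linalg.inv(c['pose'])@np.append(p,1); return np.array([c['fx']*q[0]/q[2]+c['cx'],c['fy']*q[1]/q[2]+c['cy']])
E
python3 - <<'E'
from h import *
for n in('scene','side'):
    c=shot(n,n+'0'); print(n,c['fx'],c['cx'],c['cy'],np.round(c['pose'],3).tolist())
c=shot('wrist','wrist0');print({k:v for k,v in c.items() if k!='color'})
print(r.sense(),r.grip_point_offset)
E
```

```text
pics
scene 380.12048930495405 277.38763044112545 211.93314549108436 [[-0.312, 0.783, -0.538, 1.173], [0.95, 0.267, -0.163, 0.205], [0.016, -0.562, -0.827, 1.043], [0.0, 0.0, 0.0, 1.0]]
side 470.74290243369995 280.1301904399271 215.2401871234263 [[-0.985, -0.101, 0.14, 0.317], [-0.172, 0.582, -0.795, 1.265], [-0.001, -0.807, -0.59, 0.99], [0.0, 0.0, 0.0, 1.0]]
{'fx': 325.19226210127806, 'fy': 325.19226210127806, 'cx': 282.0924673703118, 'cy': 209.69010632368546, 'mount': array([[ 5.46292052e-05, -2.70094462e-01,  9.62833827e-01,
        -1.42608765e-01],
       [ 8.42427810e-04, -9.62833475e-01, -2.70094411e-01,
         6.83027007e-02],
       [ 9.99999644e-01,  8.25873036e-04,  1.74936258e-04,
        -8.71561929e-04],
       [ 0.00000000e+00,  0.00000000e+00,  0.00000000e+00,
         1.00000000e+00]])}
{'t': 0.15, 'joints': array([-1.35358497e+00,  3.00359361e-01,  1.52145329e+00, -8.89944116e-06,
        1.32069453e+00, -6.65771668e-02]), 'joint_vel': array([ 0.00080344, -0.00116255,  0.00091448,  0.00099373,  0.00112369,
        0.0008247 ]), 'tau': array([-4.78937691e-04, -5.43664420e+01, -3.61884856e+01, -8.17798173e-05,
        3.13782723e-03,  2.83312761e-05]), 'tool_pos': array([ 0.15396479, -0.52781994,  0.23083667]), 'orientation': array([3.08444137, 1.56988175, 1.79743577]), 'force': array([ 0.22441929,  0.92641725, -0.51481229]), 'wrist_torque': array([-0.04120943, -0.04158322, -0.00337505]), 'grip_width': 1.001901914482586} 0.0187
```

View pics/scene0.png

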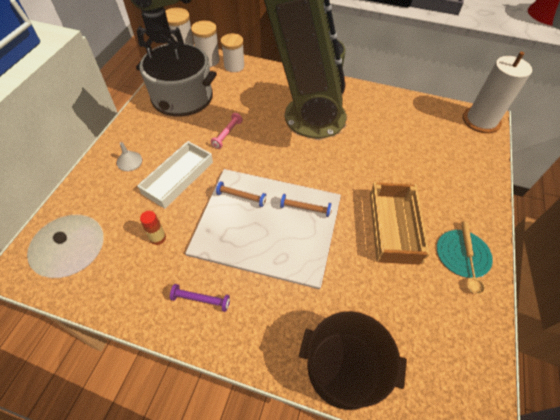

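View pics/side0.png

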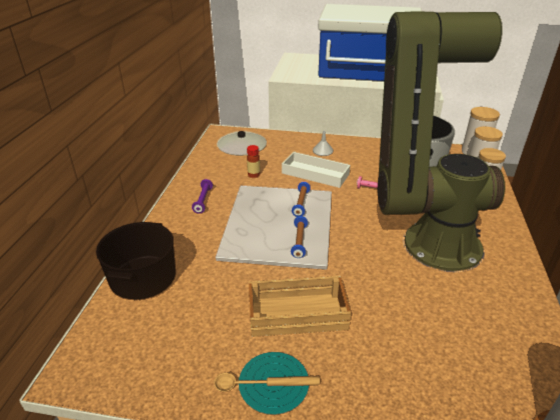

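View pics/wrist0.png

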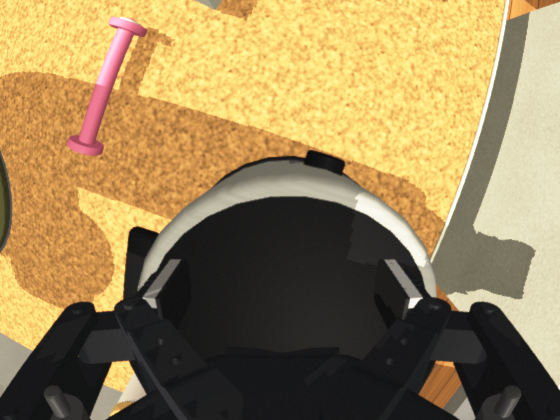

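The scene view shows the two blue-ringed pins on the slab, with rings at (220,188)-(265,200) and (282,203)-(329,209). The pink one at (228,130) and the purple one at (200,297) are look-alikes, so I leave them. The white tray is at (175,174), on the robot's right, and the crate is at (398,222), on its left. Next I'll measure.

```bash
cat > meas.py <<'E'
from h import *
def blobs(c,roi=None,amin=15):
    hsv=cv2.cvtColor(c['color'],cv2.COLOR_RGB2HSV); m=cv2.inRange(hsv,(105,90,60),(128,255,255))
    n,l,s,ce=cv2.connectedComponentsWithStats(m)
    return [(ce[i].round(1),s[i].tolist()) for i in range(1,n) if s[i][4]>=amin and (roi is None or (roi[0]<ce[i][0]<roi[1] and roi[2]<ce[i][1]<roi[3]))]
E
python3 - <<'E'
from meas import *
cs=r.read_camera('scene'); cd=r.read_camera('side')
for n,c,roi in(('scene',cs,(180,360,160,240)),('side',cd,(270,330,170,270))):
    print(n)
    for ce,s in blobs(c,roi): print(ce,s,ray(c,*ce,.018+.024).round(3))
im=cv2.cvtColor(cs['color'],cv2.COLOR_RGB2BGR)
cv2.imwrite('pics/c1.png',cv2.resize(im[160:290,180:350],None,fx=4.4,fy=4.4,interpolation=cv2.INTER_CUBIC))
cv2.imwrite('pics/c2.png',cv2.resize(im[135:215,125:225],None,fx=7,fy=7,interpolation=cv2.INTER_CUBIC))
cv2.imwrite('pics/c3.png',cv2.resize(im[170:270,355:440],None,fx=6,fy=6,interpolation=cv2.INTER_CUBIC))
im=cv2.cvtColor(cd['color'],cv2.COLOR_RGB2BGR)
cv2.imwrite('pics/d1.png',cv2.resize(im[140:340,210:370],None,fx=3,fy=3,interpolation=cv2.INTER_CUBIC))
E
```

```text
scene
[218.7 187.1] [217, 182, 6, 12, 34] [ 0.49  -0.208  0.042]
[261.4 198.9] [260, 194, 5, 12, 30] [ 0.49  -0.058  0.042]
[282.3 200.2] [281, 195, 4, 12, 31] [0.473 0.008 0.042]
[328.3 208.9] [327, 204, 4, 11, 24] [0.458 0.159 0.042]
side
[303.9 185.9] [298, 182, 12, 11, 66] [ 0.486 -0.208  0.042]
[299.6 215.7] [292, 205, 16, 22, 164] [ 0.476 -0.019  0.042]
[298.1 248.9] [291, 245, 15, 11, 85] [0.456 0.155 0.042]
```

```bash
sleep 1
```

```text
(no output)
```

View pics/c1.png

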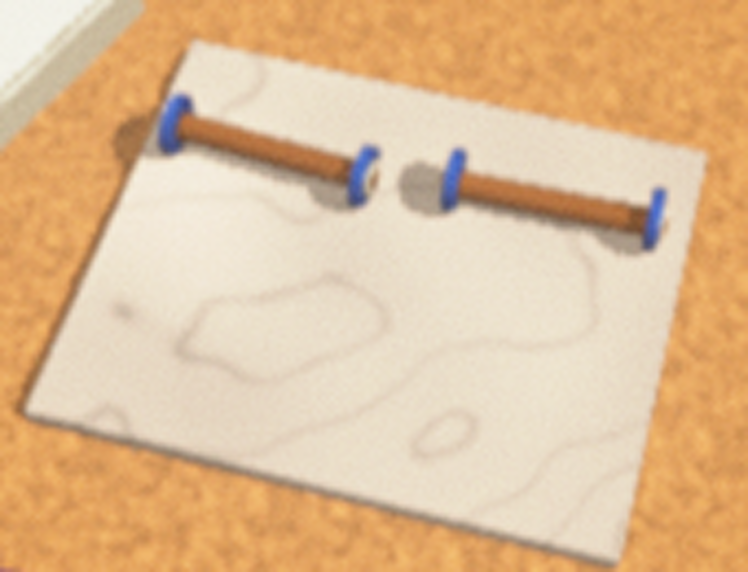

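View pics/c2.png

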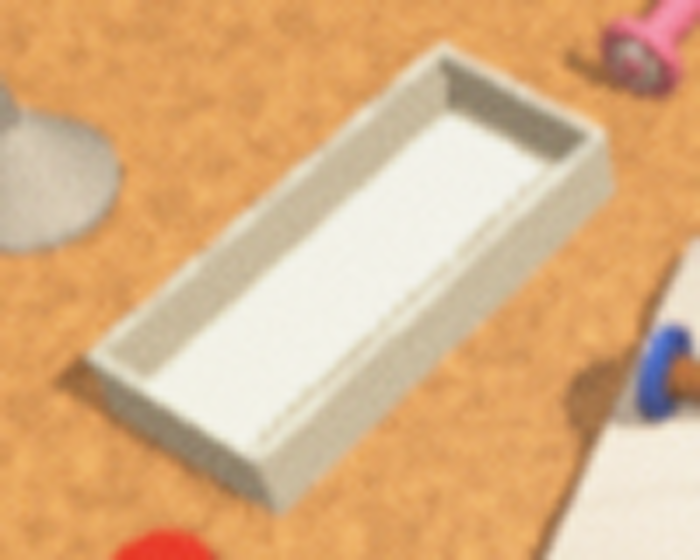

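View pics/c3.png

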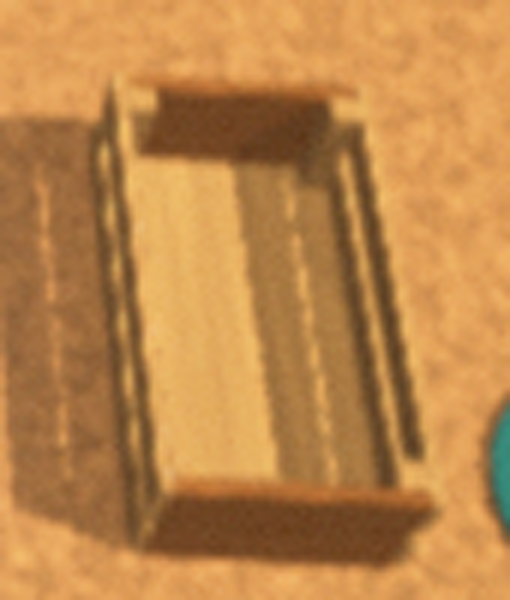

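View pics/d1.png

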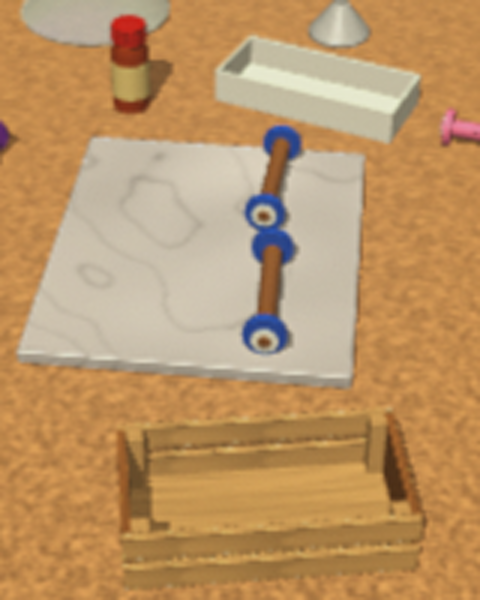

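```bash
python3 - <<'E'
from h import *
cs=r.read_camera('scene'); cd=r.read_camera('side')
def q(nm,c,pts,sc,off,z):
    P=np.array([ray(c,p[0]/sc+off[0],p[1]/sc+off[1],z)[:2] for p in pts])
    print(nm,P.round(3).tolist(),'ctr',P.mean(0).round(4),'sides',np.linalg.norm(P-np.roll(P,-1,0),axis=1).round(3))
    for i in range(4):
        d=P[(i+1)%4]-P[i]; print('  ang',np.degrees(np.arctan2(d[1],d[0])).round(1),end='')
    print()
q('slab',cs,[(190,42),(707,152),(615,564),(22,412)],4.4,(180,160),.018)
q('tray',cs,[(443,45),(607,132),(270,465),(90,355)],7,(125,135),.045)
q('crate',cs,[(113,78),(358,92),(432,495),(170,485)],6,(355,170),.07)
q('slab-s',cd,[(365,155),(350,380),(18,358),(92,140)],3,(210,140),.018)
q('tray-s',cd,[(252,38),(420,78),(393,115),(217,75)],3,(210,140),.045)
q('crate-s',cd,[(120,432),(120,535),(420,520),(388,412)],3,(210,140),.07)
# pin rings: side view edges in mm
E
```

```text
slab [[0.396, -0.234], [0.37, 0.183], [0.719, 0.201], [0.741, -0.214]] ctr [ 0.5563 -0.0162] sides [0.418 0.349 0.416 0.345]
  ang 93.6  ang 3.0  ang -86.9  ang -176.7
tray [[0.335, -0.393], [0.363, -0.289], [0.603, -0.352], [0.573, -0.462]] ctr [ 0.4682 -0.3739] sides [0.108 0.248 0.114 0.248]
  ang 74.9  ang -14.6  ang -105.3  ang 164.0
crate [[0.329, 0.277], [0.295, 0.406], [0.535, 0.469], [0.57, 0.347]] ctr [0.4322 0.3748] sides [0.133 0.248 0.127 0.252]
  ang 104.7  ang 14.8  ang -73.8  ang -163.7
slab-s [[0.382, -0.223], [0.362, 0.194], [0.703, 0.219], [0.727, -0.199]] ctr [ 0.5436 -0.0021] sides [0.418 0.342 0.419 0.346]
  ang 92.8  ang 4.2  ang -86.7  ang -175.9
tray-s [[0.56, -0.45], [0.325, -0.379], [0.353, -0.28], [0.59, -0.341]] ctr [ 0.457  -0.3625] sides [0.245 0.103 0.245 0.113]
  ang 163.3  ang 73.8  ang -14.5  ang -105.8
crate-s [[0.561, 0.358], [0.534, 0.478], [0.284, 0.418], [0.32, 0.289]] ctr [0.4248 0.3859] sides [0.124 0.257 0.134 0.25 ]
  ang 102.9  ang -166.4  ang -74.1  ang 15.9
```

```bash
python3 - <<'E'
from h import *
cs=r.read_camera('scene'); cd=r.read_camera('side')
for n,c,roi in (('scene',cs,(180,350,160,290)),('side',cd,(210,340,180,275))):
    x0,x1,y0,y1=roi
    hsv=cv2.cvtColor(c['color'],cv2.COLOR_RGB2HSV)[y0:y1,x0:x1]
    m=cv2.inRange(hsv,(0,0,120),(179,70,255)); m=cv2.morphologyEx(m,cv2.MORPH_CLOSE,np.ones((15,15)))
    k=max(cv2.findContours(m,0,2)[0],key=cv2.contourArea)
    h=cv2.convexHull(k); e=.01
    while len(a:=cv2.approxPolyDP(h,e*100,True))>4: e+=.01
    a=a[:,0]+[x0,y0]; P=np.array([ray(c,*p,.018)[:2] for p in a]); print(n,a.tolist(),P.round(3).tolist(),P.mean(0).round(4))
    im=cv2.cvtColor(c['color'],cv2.COLOR_RGB2BGR).copy()
    for p in a: cv2.circle(im,tuple(int(t) for t in p),1,(0,0,255),-1)
    cv2.imwrite('pics/chk_%s.png'%n,cv2.resize(im[y0-20:y1+20,x0-20:x1+20],None,fx=3,fy=3,interpolation=cv2.INTER_NEAREST))
for p in [(0,0,0),(.5,0,0),(.4,-.2,.042)]: print(proj(cs,p),proj(cd,p))
E
```

```text
scene [[180, 160], [339, 195], [321, 289], [180, 254]] [[0.405, -0.397], [0.373, 0.178], [0.72, 0.205], [0.747, -0.228]] [ 0.5612 -0.0606]
side [[339, 180], [326, 274], [210, 260], [240, 180]] [[0.361, -0.311], [0.361, 0.227], [0.72, 0.225], [0.741, -0.245]] [ 0.5459 -0.0259]
[316.00834189 115.67682506] [441.99658425 243.99933831]
[277.10090356 213.3644755 ] [291.49711325 228.08532539]
[231.24344981 168.26890756] [326.75041214 189.1782624 ]
```

View pics/chk_scene.png

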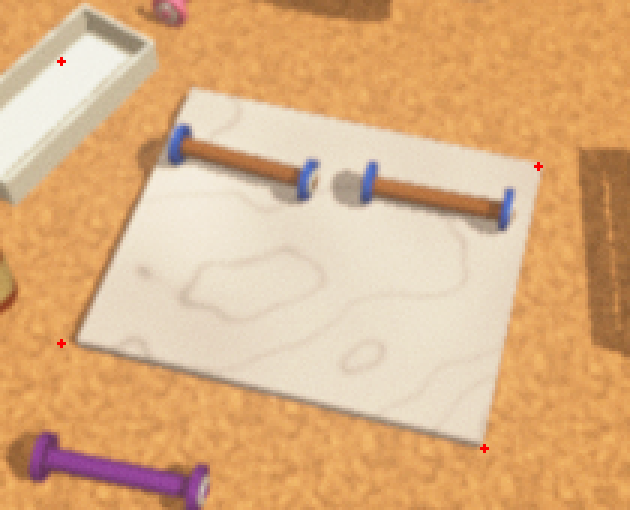

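View pics/chk_side.png

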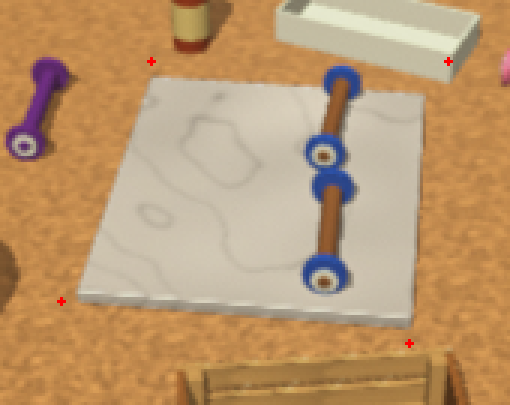

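```bash
python3 - <<'E'
from h import *
cs=r.read_camera('scene'); cd=r.read_camera('side')
for n,c in (('scene',cs),('side',cd)):
    hsv=cv2.cvtColor(c['color'],cv2.COLOR_RGB2HSV)
    m=cv2.inRange(hsv,(80,80,40),(100,255,255)); m=cv2.morphologyEx(m,cv2.MORPH_CLOSE,np.ones((5,5)))
    k=max(cv2.findContours(m,0,2)[0],key=cv2.contourArea)
    P=np.array([ray(c,*p,.006)[:2] for p in cv2.convexHull(k)[:,0]],np.float32); print(n,'holder',cv2.minEnclosingCircle(P))
    # pins: bbox
    k,r_=(cs,0),0
ob=[]
S=[(224,169.3),(340,194.3),(321,288),(185.7,254.3)]; D=[(331.5,191.7),(327,266.5),(216.2,259.3),(240.7,186.4)]
def tri(u,v):
    A=[];b=[]
    for c,p in((cs,u),(cd,v)):
        d=c['pose'][:3,:3]@np.array([(p[0]-c['cx'])/c['fx'],(p[1]-c['cy'])/c['fy'],1]); d/=np.linalg.norm(d)
        M=np.eye(3)-np.outer(d,d); A.append(M); b.append(M@c['pose'][:3,3])
    x=np.linalg.lstsq(np.vstack(A),np.hstack(b),rcond=None); return x[0].round(4), np.sqrt(x[1]).round(4)
for u,v in zip(S,D): print(tri(u,v))
E
```

```text
scene holder ((0.45699504017829895, 0.5961167216300964), 0.08204582333564758)
side holder ((0.45074254274368286, 0.6041642427444458), 0.08395595848560333)
(array([ 0.3844, -0.2376,  0.0071]), array([0.0019]))
(array([0.3612, 0.1805, 0.007 ]), array([0.0007]))
(array([0.7092, 0.2035, 0.0027]), array([0.0014]))
(array([ 0.7343, -0.2184,  0.0042]), array([0.0032]))
```

```bash
python3 - <<'E'
from h import *
s=r.sense(); print(R.from_euler('xyz',s['orientation']).as_matrix().round(3))
E
```

```text
[[ 0.    0.96  0.28]
 [ 0.    0.28 -0.96]
 [-1.    0.   -0.  ]]
```

```bash
cat > plan.py <<'E'
import sys
from h import *
def st():
    s=r.sense(); M=R.from_euler('xyz',s['orientation']).as_matrix(); return s,np.array(s['tool_pos']),np.degrees(np.arctan2(M[1,2],M[0,2])),M
def plan(tgt,psi,n=8):
    s,p,y,M=st(); d=(np.array(tgt)-p)/n; dy=((psi-y+180)%360-180)/n
    print('t %.2f pos %s yaw %.1f -> d %s (%.0fmm/row) dyaw/row %.1f tilt %s'%(s['t'],p.round(4),y,(d*n).round(4),np.linalg.norm(d)*1000,dy,M[:2,0].round(3)))
    out=[]
    for i in range(n):
        a=np.radians(y+dy*i); ey=np.array([-np.sin(a),np.cos(a)]); ez=np.array([np.cos(a),np.sin(a)])
        # tool y = yaw+90
        out.append([round(-d[2]/.5,4),round(float(d[:2]@ey)/.5,4),round(float(d[:2]@ez)/.5,4),round(-dy/30,3)])
    print(out)
if __name__=='__main__':
    a=[float(x) for x in sys.argv[1:]]; plan(a[:3],a[3],int(a[4]) if len(a)>4 else 8)
E
python3 plan.py .5 -.02 .26 -87 11
```

```text
t 0.55 pos [ 0.154  -0.528   0.2313] yaw -73.7 -> d [0.346  0.508  0.0287] (56mm/row) dyaw/row -1.2 tilt [0. 0.]
[[np.float64(-0.0052), 0.0863, -0.0711, np.float64(0.04)], [np.float64(-0.0052), 0.0847, -0.0729, np.float64(0.04)], [np.float64(-0.0052), 0.0832, -0.0746, np.float64(0.04)], [np.float64(-0.0052), 0.0816, -0.0764, np.float64(0.04)], [np.float64(-0.0052), 0.08, -0.0781, np.float64(0.04)], [np.float64(-0.0052), 0.0783, -0.0797, np.float64(0.04)], [np.float64(-0.0052), 0.0766, -0.0813, np.float64(0.04)], [np.float64(-0.0052), 0.0749, -0.0829, np.float64(0.04)], [np.float64(-0.0052), 0.0731, -0.0845, np.float64(0.04)], [np.float64(-0.0052), 0.0713, -0.086, np.float64(0.04)], [np.float64(-0.0052), 0.0695, -0.0875, np.float64(0.04)]]
```

Emit:
servo_tool([
  [-0.005,0.086,-0.071,0.04],
  [-0.005,0.085,-0.073,0.04],
  [-0.005,0.083,-0.075,0.04],
  [-0.005,0.082,-0.076,0.04],
  [-0.005,0.08,-0.078,0.04],
  [-0.005,0.078,-0.08,0.04],
  [-0.005,0.077,-0.081,0.04],
  [-0.005,0.075,-0.083,0.04],
], hand=-1)

```text
t: 1.55
tool_pos: [0.4121, -0.1499, 0.2523]
orientation: [1.011, 1.568, -0.455]
force: [-0.2, -0.2, 0.4]
grip_width: 0.999
```

```bash
sed -i 's/print(out)/print([[float(v) for v in o] for o in out])/' plan.py; python3 plan.py .5 -.02 .26 -87
```

```text
t 1.55 pos [ 0.4121 -0.1499  0.2523] yaw -84.0 -> d [0.0879 0.1299 0.0077] (20mm/row) dyaw/row -0.4 tilt [ 0.003 -0.001]
[[-0.0019, 0.0253, -0.03, 0.013], [-0.0019, 0.0251, -0.0302, 0.013], [-0.0019, 0.0249, -0.0303, 0.013], [-0.0019, 0.0247, -0.0305, 0.013], [-0.0019, 0.0245, -0.0306, 0.013], [-0.0019, 0.0243, -0.0308, 0.013], [-0.0019, 0.0241, -0.031, 0.013], [-0.0019, 0.0239, -0.0311, 0.013]]
```

Emit:
servo_tool([
  [-0.003,0.04,-0.05,0.02],
  [-0.003,0.04,-0.05,0.02],
  [-0.003,0.04,-0.05,0.02],
  [-0.003,0.04,-0.05,0.02],
  [-0.002,0.025,-0.03,0.02],
  [0,0.01,-0.015,0],
  [0,0,0,0],
  [0,0,0,0],
])

```text
t: 2.55
tool_pos: [0.502, -0.0123, 0.2601]
orientation: [1.089, 1.567, -0.426]
force: [0.3, -0.4, -1.1]
grip_width: 1.0
```

```bash
cat >> h.py <<'E'
def wcam():
    s=r.sense(); c=r.read_camera('wrist'); T=np.eye(4); T[:3,:3]=R.from_euler('xyz',s['orientation']).as_matrix(); T[:3,3]=s['tool_pos']
    c['pose']=T@c['mount']; return c
def wray(c,u,v,z):
    x,y=u-c['cx'],v-c['cy']; rr=np.hypot(x,y); th=rr/c['fx']; d=np.array([np.sin(th)*x/rr,np.sin(th)*y/rr,np.cos(th)]); d=c['pose'][:3,:3]@d; o=c['pose'][:3,3]
    return o+d*(z-o[2])/d[2]
def save(c,f): cv2.imwrite('pics/'+f+'.png',cv2.cvtColor(c['color'],cv2.COLOR_RGB2BGR))
E
python3 - <<'E'
from meas import *
c=wcam(); save(c,'w1'); print(r.sense()['tool_pos'])
for ce,s in blobs(c,None,60): print(ce,s,wray(c,*ce,.042).round(3))
E
```

```text
[ 0.50205283 -0.01238416  0.26011852]
[316.9 196.6] [310, 177, 13, 40, 396] [ 0.488 -0.053  0.042]
[438.  200.9] [426, 186, 20, 37, 407] [ 0.492 -0.206  0.042]
[257.7 209. ] [253, 189, 11, 41, 370] [0.469 0.014 0.042]
[132.8 212.6] [128, 194, 14, 38, 270] [0.456 0.171 0.042]
```

View pics/w1.png

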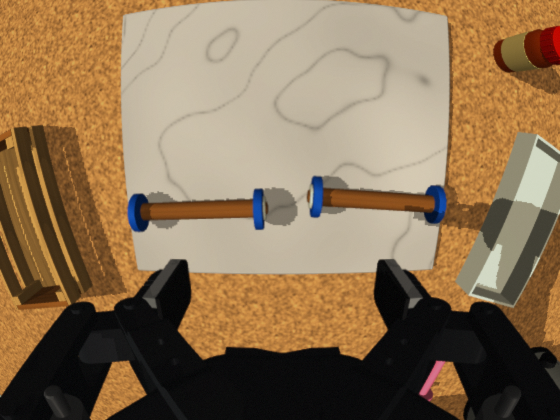

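The wrist view shows the left pin (y+) between rings at (133,213) and (258,209), and the right pin between (317,197) and (438,201). The slab's near edge is at row 270.

```bash
python3 - <<'E'
from h import *
c=wcam()
for p in [(138,270),(433,270),(448,15),(122,15)]: print('slab',wray(c,*p,.018).round(3))
for p in [(458,288),(512,305),(531,135)]: print('tray',wray(c,*p,.045).round(3))
for p in [(205,204),(150,210),(250,208)]: print('barrelL',wray(c,p[0],p[1],.042).round(3))
for p in [(333,197),(380,200),(425,205)]: print('barrelR',wray(c,p[0],p[1],.042).round(3))
E
python3 plan.py .415 .09 .15 -87
```

```text
slab [0.364 0.184 0.018]
slab [ 0.386 -0.234  0.018]
slab [ 0.736 -0.214  0.018]
slab [0.71  0.205 0.018]
tray [ 0.371 -0.267  0.045]
tray [ 0.333 -0.39   0.045]
tray [ 0.595 -0.346  0.045]
barrelL [0.472 0.076 0.042]
barrelL [0.46  0.147 0.042]
barrelL [0.47  0.023 0.042]
barrelR [ 0.488 -0.071  0.042]
barrelR [ 0.488 -0.128  0.042]
barrelR [ 0.486 -0.189  0.042]
t 2.65 pos [ 0.5021 -0.0124  0.2601] yaw -86.8 -> d [-0.0871  0.1024 -0.1101] (22mm/row) dyaw/row -0.0 tilt [ 0.004 -0.002]
[[0.0275, -0.0203, -0.0268, 0.001], [0.0275, -0.0203, -0.0268, 0.001], [0.0275, -0.0203, -0.0267, 0.001], [0.0275, -0.0203, -0.0267, 0.001], [0.0275, -0.0204, -0.0267, 0.001], [0.0275, -0.0204, -0.0267, 0.001], [0.0275, -0.0204, -0.0267, 0.001], [0.0275, -0.0204, -0.0267, 0.001]]
```

Emit:
servo_tool([
  [0.04,-0.04,-0.045,0],
  [0.05,-0.04,-0.045,0],
  [0.06,-0.04,-0.045,0],
  [0.06,-0.035,-0.045,-0.02],
  [0.06,-0.02,-0.025,-0.02],
  [0.03,-0.01,-0.01,-0.01],
  [0,0,0,0],
  [0,0,0,0],
], hand=-0.4)

```text
t: 3.65
tool_pos: [0.4015, 0.0889, 0.1069]
orientation: [1.242, 1.562, -0.252]
force: [0.3, -0.5, 0.9]
grip_width: 0.7
```

```bash
python3 plan.py .412 .09 .026 -85.3
```

```text
t 3.65 pos [0.4015 0.0889 0.1069] yaw -85.6 -> d [ 0.0105  0.0011 -0.0809] (10mm/row) dyaw/row 0.0 tilt [ 0.008 -0.002]
[[0.0202, 0.0026, -0.0001, -0.001], [0.0202, 0.0026, -0.0001, -0.001], [0.0202, 0.0027, -0.0001, -0.001], [0.0202, 0.0027, -0.0001, -0.001], [0.0202, 0.0027, -0.0001, -0.001], [0.0202, 0.0027, -0.0001, -0.001], [0.0202, 0.0027, -0.0001, -0.001], [0.0202, 0.0027, -0.0001, -0.001]]
```

Emit:
servo_tool([
  [0.03,0.006,0,0],
  [0.03,0.006,0,0],
  [0.03,0.006,0,0],
  [0.03,0.003,0,0],
  [0.02,0,0,0],
  [0.012,0,0,0],
  [0.008,0,0,0],
  [0,0,0,0],
])

```text
t: 4.65
tool_pos: [0.4159, 0.0883, 0.0236]
orientation: [1.367, 1.558, -0.13]
force: [0.1, -0.3, 0.4]
grip_width: 0.702
```

```bash
python3 - <<'E'
from meas import *
c=wcam(); save(c,'w2'); c2=shot('side','s2')
cv2.imwrite('pics/s2c.png',cv2.resize(cv2.cvtColor(c2['color'],cv2.COLOR_RGB2BGR)[150:290,200:400],None,fx=3,fy=3))
for ce,s in blobs(c,None,60): print(ce,s,wray(c,*ce,.042).round(3))
E
python3 plan.py .412 .09 .026 -85.3
```

```text
[544.2 160.1] [530, 112, 30, 91, 1056] [ 0.484 -0.036  0.042]
[473.8 177.8] [436, 123, 70, 109, 5056] [0.469 0.008 0.042]
[107.4 181. ] [78, 125, 67, 111, 5077] [0.456 0.168 0.042]
t 4.75 pos [0.416  0.0883 0.0238] yaw -85.7 -> d [-0.004   0.0017  0.0022] (1mm/row) dyaw/row 0.1 tilt [ 0.013 -0.002]
[[-0.0005, -0.001, -0.0005, -0.002], [-0.0005, -0.001, -0.0005, -0.002], [-0.0005, -0.001, -0.0005, -0.002], [-0.0005, -0.001, -0.0005, -0.002], [-0.0005, -0.001, -0.0005, -0.002], [-0.0005, -0.001, -0.0005, -0.002], [-0.0005, -0.001, -0.0005, -0.002], [-0.0005, -0.001, -0.0005, -0.002]]
```

View pics/w2.png

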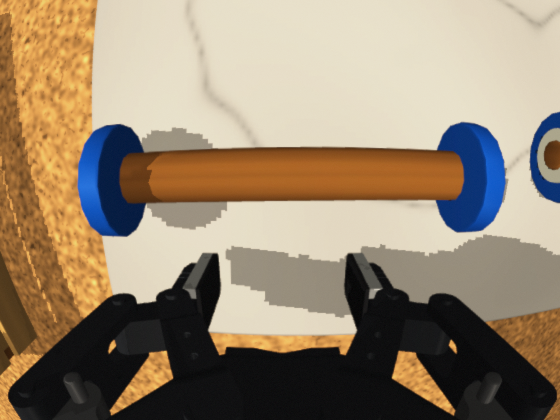

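View pics/s2c.png

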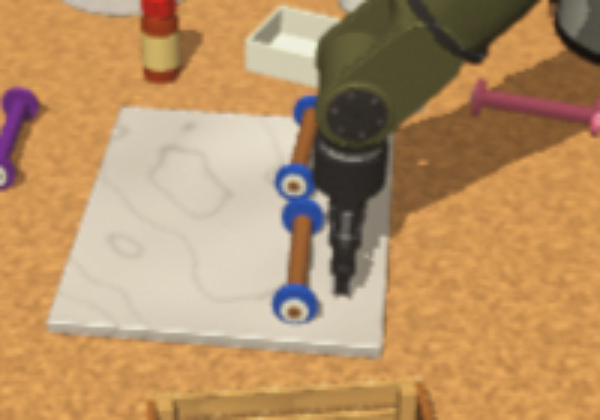

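Emit:
servo_tool([
  [0,0.012,0,0],
  [0,0.012,0,0],
  [0,0.012,0,0],
  [0,0.012,0,0],
  [0,0.012,0,0],
  [0,0.012,0,0],
  [0,0.012,0,0],
  [0,0.012,0,0],
])

```text
t: 5.75
tool_pos: [0.4677, 0.0922, 0.0252]
orientation: [1.399, 1.556, -0.097]
force: [-0.1, -0.4, -0.2]
grip_width: 0.697
```

```bash
cat > look.py <<'E'
import sys
from meas import *
from plan import st
n=sys.argv[1]
c=wcam(); save(c,'w'+n); c2=shot('side','s'+n)
cv2.imwrite('pics/s%sc.png'%n,cv2.resize(cv2.cvtColor(c2['color'],cv2.COLOR_RGB2BGR)[150:290,200:400],None,fx=3,fy=3))
for ce,s in blobs(c,None,60): print(ce,s,wray(c,*ce,.042).round(3))
s,p,y,M=st(); print(s['t'],p.round(4),round(y,1),M[:2,0].round(3),s['force'].round(1),s['grip_width'])
E
python3 look.py 3
```

```text
[466.6 217.5] [429, 171, 66, 106, 4155] [0.503 0.011 0.042]
[114.9 224.7] [87, 174, 64, 107, 4473] [0.487 0.17  0.042]
[542.8 226.1] [516, 207, 44, 66, 885] [ 0.501 -0.043  0.042]
[553.7 288.5] [544, 282, 16, 12, 70] [ 0.463 -0.072  0.042]
5.85 [0.4679 0.0922 0.0253] -85.7 [ 0.015 -0.001] [-1.1 -0.  -0.1] 0.7049238617530332
```

View pics/w3.png

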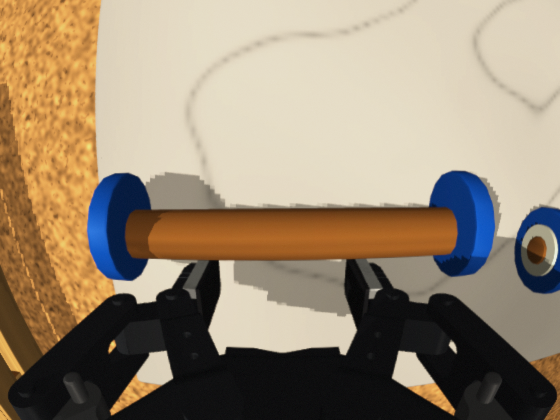

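View pics/s3c.png

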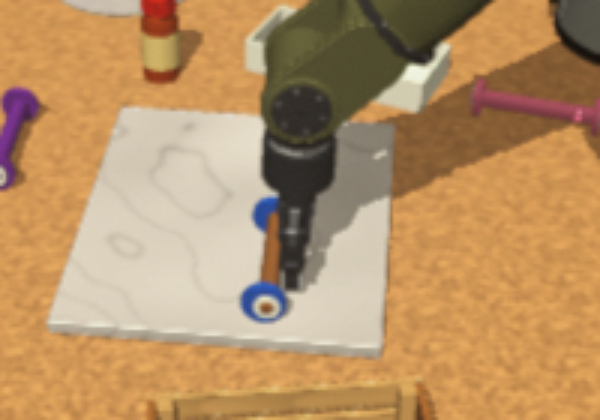

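Emit:
servo_tool([
  [0.0002,0.012,0,0],
  [0.0002,0.012,0,0],
  [0.0002,0.012,0,0],
  [0.0002,0.012,0,0],
  [0.0002,0.012,0,0],
  [0.0002,0.012,0,0],
  [0.0002,0.012,0,0],
  [0.0002,0.012,0,0],
])

```text
t: 6.85
tool_pos: [0.5188, 0.096, 0.0251]
orientation: [1.401, 1.556, -0.096]
force: [0.6, 0.1, 0.1]
grip_width: 0.702
```

```bash
python3 look.py 4
```

```text
[467.9 224.1] [429, 181, 64, 105, 3323] [0.551 0.013 0.042]
[114.6 233.9] [88, 183, 63, 106, 3990] [0.534 0.174 0.042]
[542.5 325.5] [524, 290, 29, 75, 769] [ 0.488 -0.072  0.042]
6.95 [0.5189 0.096  0.0251] -85.7 [ 0.015 -0.001] [-0.1  0.9  0.2] 0.6968285970722831
```

View pics/w4.png

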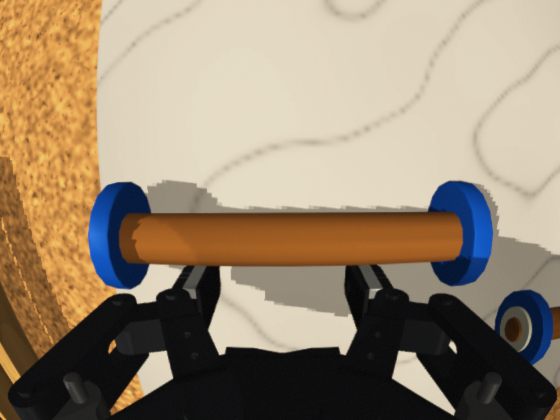

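View pics/s4c.png

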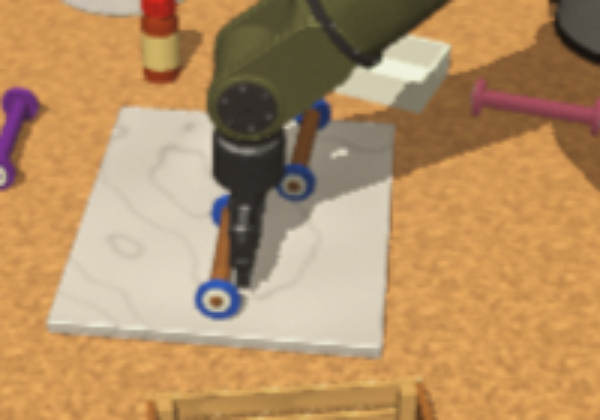

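```bash
python3 - <<'E'
import cv2,numpy as np
o=[]
for n,(x,y) in (('2',(298,251)),('3',(288,251)),('4',(272,250))):
    im=cv2.imread('pics/s%s.png'%n)[y-14:y+14,x-14:x+14]; o.append(cv2.resize(im,None,fx=9,fy=9,interpolation=cv2.INTER_CUBIC))
cv2.imwrite('pics/k.png',np.hstack(o))
E
```

```text
(no output)
```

View pics/k.png

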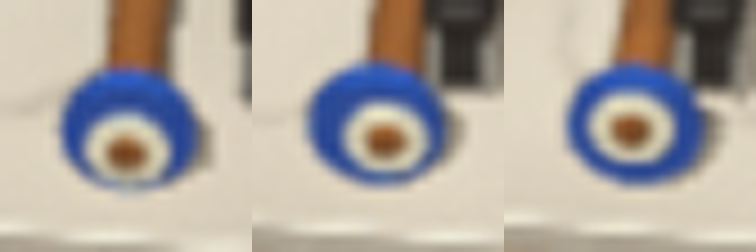

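The enlarged end views show the left pin's knob moving around inside its ring: at the bottom at the start, right at 33 mm, top-left at 80 mm. That makes the left pin the warped one. I'll finish its turn.

Emit:
servo_tool([
  [0.0002,0.016,0,0],
  [0.0002,0.016,0,0],
  [0.0002,0.016,0,0],
  [0.0002,0.016,0,0],
  [0.0002,0.016,0,0],
  [0.0002,0.016,0,0],
  [0.0002,0.016,0,0],
  [0.0002,0.012,0,0],
])

```text
t: 7.95
tool_pos: [0.5849, 0.101, 0.0252]
orientation: [1.404, 1.556, -0.092]
force: [0.3, -0.2, 1.3]
grip_width: 0.7
```

```bash
python3 look.py 5
```

```text
[105.2 158.3] [77, 106, 66, 109, 4684] [0.634 0.182 0.042]
[472.4 157.5] [435, 106, 68, 107, 4749] [0.647 0.022 0.042]
8.05 [0.5849 0.1009 0.0251] -85.7 [ 0.015 -0.001] [ 0.3 -0.3 -1.1] 0.7034131901081625
```

View pics/s5c.png

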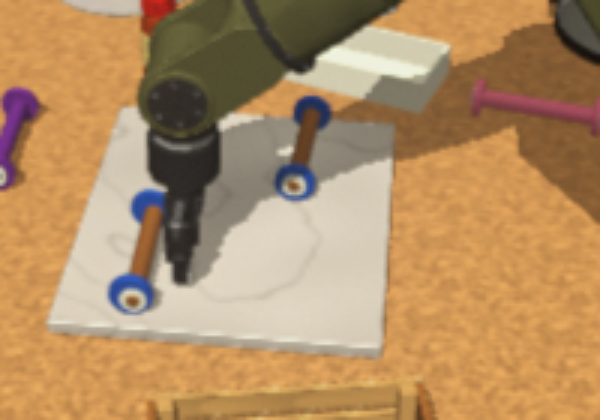

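View pics/w5.png

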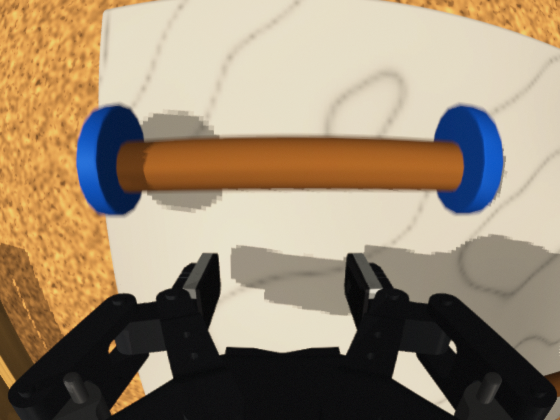

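```bash
python3 plan.py .435 -.131 .125 -88.5 7
```

```text
t 8.05 pos [0.5849 0.1009 0.0251] yaw -85.7 -> d [-0.1499 -0.2319  0.0999] (42mm/row) dyaw/row -0.4 tilt [ 0.015 -0.001]
[[-0.0285, -0.0476, 0.0629, 0.013], [-0.0285, -0.0472, 0.0632, 0.013], [-0.0285, -0.0468, 0.0635, 0.013], [-0.0285, -0.0463, 0.0639, 0.013], [-0.0285, -0.0459, 0.0642, 0.013], [-0.0285, -0.0454, 0.0645, 0.013], [-0.0285, -0.045, 0.0648, 0.013]]
```

Emit:
servo_tool([
  [-0.08,-0.03,0,0.01],
  [-0.1,-0.04,0.01,0.01],
  [-0.02,-0.06,0.08,0.02],
  [0,-0.06,0.1,0.02],
  [0,-0.06,0.1,0.02],
  [0,-0.05,0.09,0.01],
  [0,-0.02,0.05,0.01],
  [0,0,0.01,0],
])

```text
t: 9.05
tool_pos: [0.4276, -0.1327, 0.1266]
orientation: [1.373, 1.554, -0.176]
force: [0.2, 0.3, -0.8]
grip_width: 0.699
```

```bash
python3 look.py 6;python3 plan.py .44 -.131 .024 -88.5
```

```text
[164.4 135.2] [155, 103, 29, 65, 962] [ 0.487 -0.045  0.042]
[383.4 139.2] [367, 107, 30, 65, 1387] [ 0.487 -0.204  0.042]
9.15 [ 0.4283 -0.1317  0.1265] -88.7 [ 0.016 -0.003] [ 0.   0.7 -0.1] 0.6988838413001444
t 9.15 pos [ 0.4283 -0.1317  0.1265] yaw -88.7 -> d [ 0.0117  0.0007 -0.1025] (13mm/row) dyaw/row 0.0 tilt [ 0.016 -0.003]
[[0.0256, 0.0029, -0.0001, -0.001], [0.0256, 0.0029, -0.0001, -0.001], [0.0256, 0.0029, -0.0001, -0.001], [0.0256, 0.0029, -0.0001, -0.001], [0.0256, 0.0029, -0.0001, -0.001], [0.0256, 0.0029, -0.0001, -0.001], [0.0256, 0.0029, -0.0001, -0.001], [0.0256, 0.0029, -0.0001, -0.001]]
```

View pics/w6.png

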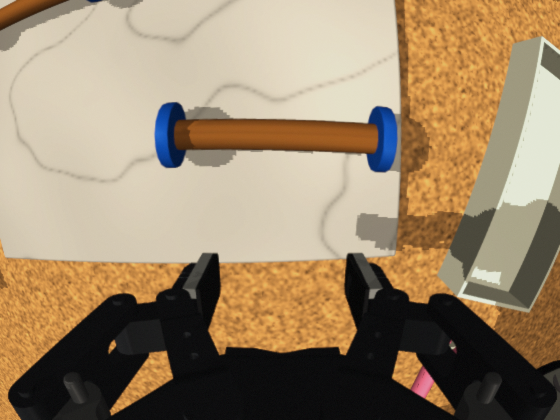

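View pics/s6c.png

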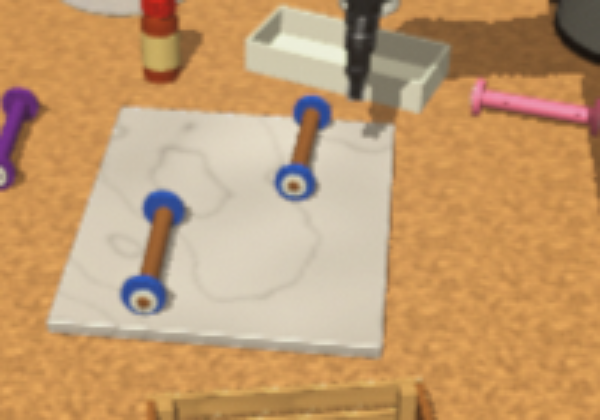

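Emit:
servo_tool([
  [0.035,0.002,-0.002,0],
  [0.035,0.002,-0.004,0],
  [0.035,0.002,-0.004,0],
  [0.035,0.004,0,0],
  [0.03,0.004,0,0],
  [0.02,0.004,0,0],
  [0.012,0.004,0,0],
  [0.0,0.004,0,0],
])

```text
t: 10.15
tool_pos: [0.4465, -0.1203, 0.0224]
orientation: [1.406, 1.553, -0.133]
force: [-0.0, -0.8, -0.2]
grip_width: 0.701
```

```bash
python3 look.py 7
```

```text
[112.9 186.3] [84, 130, 66, 113, 4833] [ 0.488 -0.046  0.042]
[479.5 198.4] [441, 144, 69, 108, 4673] [ 0.488 -0.207  0.042]
10.25 [ 0.4468 -0.1205  0.0229] -88.2 [ 0.018 -0.003] [0.3 0.5 0.1] 0.7029087284381201
```

View pics/w7.png

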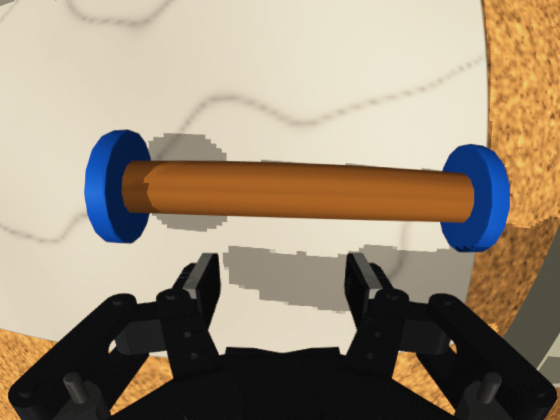

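Emit:
servo_tool([
  [0,0.012,0,-0.02],
  [0,0.012,0,-0.03],
  [0.0002,0.012,0,0],
  [0.0002,0.012,0,0],
  [0.0002,0.012,0,0],
  [0.0002,0.012,0,0],
  [0.0002,0.012,0,0],
  [0.0002,0.012,0,0],
])

```text
t: 11.25
tool_pos: [0.4985, -0.1181, 0.0242]
orientation: [1.351, 1.55, -0.161]
force: [0.8, 0.5, -0.0]
grip_width: 0.703
```

```bash
python3 look.py 8
```

```text
[12.4 45.3] [0, 0, 45, 77, 1231] [0.608 0.025 0.042]
[41.7 19.2] [32, 0, 15, 45, 87] [0.618 0.005 0.042]
[124.4 220.5] [98, 167, 62, 110, 4357] [ 0.522 -0.047  0.042]
[479.1 229.2] [441, 188, 63, 103, 3204] [ 0.527 -0.208  0.042]
11.35 [ 0.4986 -0.1181  0.0242] -86.6 [ 0.02  -0.003] [ 0.5 -0.7  0.7] 0.7017247011998373
```

View pics/w8.png

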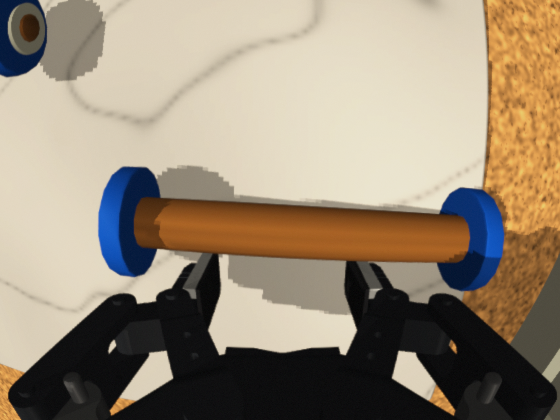

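View pics/s8c.png

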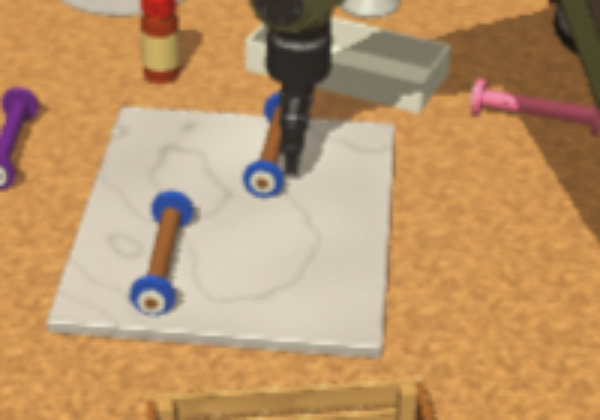

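Emit:
servo_tool([
  [0.0004,0.013,0,0],
  [0.0004,0.014,0,0],
  [0.0004,0.014,0,0],
  [0.0004,0.014,0,0],
  [0.0004,0.014,0,0],
  [0.0004,0.014,0,0],
  [0.0004,0.014,0,0],
  [0.0004,0.014,0,0],
])

```text
t: 12.35
tool_pos: [0.5576, -0.1146, 0.0236]
orientation: [1.35, 1.55, -0.162]
force: [0.0, -0.0, -1.0]
grip_width: 0.705
```

```bash
python3 look.py 9
```

```text
[ 15.8 148.2] [0, 98, 46, 94, 1822] [0.614 0.022 0.042]
[131.5 221.6] [105, 167, 61, 111, 4433] [ 0.581 -0.047  0.042]
[485.8 229.7] [447, 189, 64, 102, 3160] [ 0.586 -0.208  0.042]
12.45 [ 0.5578 -0.1146  0.0236] -86.6 [ 0.021 -0.003] [-0.3 -0.9 -0.2] 0.7009601014996321
```

View pics/w9.png

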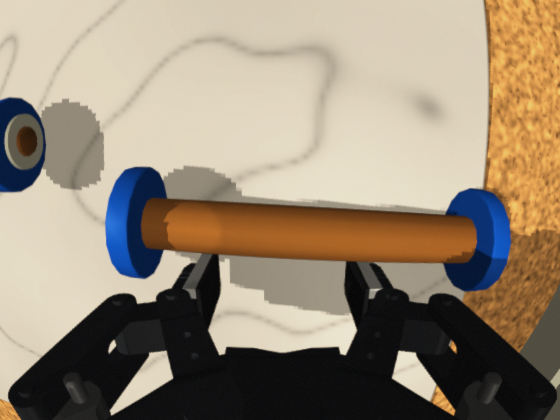

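View pics/s9c.png

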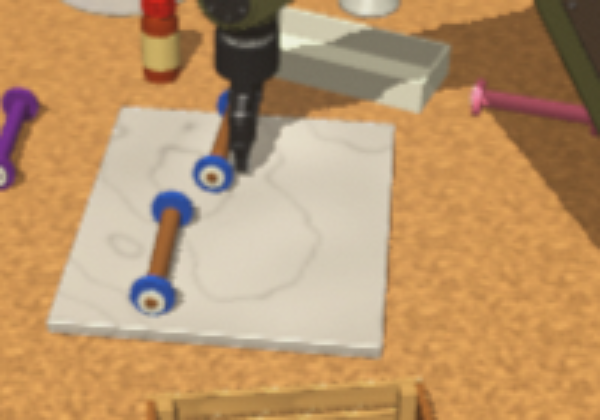

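Emit:
servo_tool([
  [0.0004,0.013,0,0],
  [0.0004,0.014,0,0],
  [0.0004,0.014,0,0],
  [0.0004,0.014,0,0],
  [0.0004,0.014,0,0],
  [0.0004,0.014,0,0],
  [0.0004,0.012,0,0],
  [0.0004,0.006,0,0],
])

```text
t: 13.45
tool_pos: [0.6115, -0.1114, 0.0229]
orientation: [1.349, 1.55, -0.162]
force: [-0.1, -0.7, -0.4]
grip_width: 0.699
```

```bash
python3 look.py 10
```

```text
[137.6 218.2] [112, 163, 60, 113, 4520] [ 0.637 -0.047  0.042]
[492.9 226.4] [453, 186, 65, 102, 3193] [ 0.642 -0.209  0.042]
[ 20.6 249.6] [0, 203, 58, 90, 2813] [0.614 0.03  0.042]
13.55 [ 0.6114 -0.1113  0.0229] -86.6 [ 0.02  -0.003] [ 0.1 -0.7  0.4] 0.7034163436169893
```

View pics/w10.png

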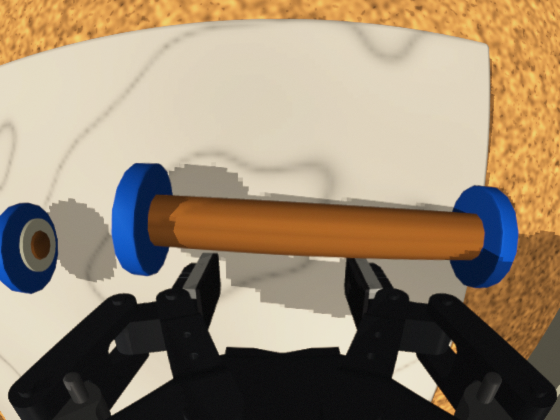

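Through the roll, the right pin's end view stayed concentric and its level did not change, so it is the true one and goes in the tray. The left, warped pin goes in the crate.

Emit:
servo_tool([
  [-0.06,-0.01,0,0],
  [-0.1,0,0,-0.3],
  [-0.1,0,0,-0.35],
  [-0.01,0,0,-0.35],
  [0,0,0,-0.35],
  [0,0,0,-0.35],
  [0,0,0,-0.35],
  [0,0,0,-0.35],
], hand=-0.3)

```text
t: 14.55
tool_pos: [0.6018, -0.1113, 0.1624]
orientation: [0.063, 1.551, -0.162]
force: [-0.5, 0.5, 0.2]
grip_width: 0.644
```

```bash
python3 plan.py .64 -.128 .12 1.7
```

```text
t 14.55 pos [ 0.6018 -0.1113  0.1624] yaw -12.9 -> d [ 0.0382 -0.0167 -0.0424] (7mm/row) dyaw/row 1.8 tilt [ 0.019 -0.003]
[[0.0106, -0.0019, 0.0102, -0.061], [0.0106, -0.0023, 0.0102, -0.061], [0.0106, -0.0026, 0.0101, -0.061], [0.0106, -0.0029, 0.01, -0.061], [0.0106, -0.0032, 0.0099, -0.061], [0.0106, -0.0035, 0.0098, -0.061], [0.0106, -0.0038, 0.0097, -0.061], [0.0106, -0.0041, 0.0095, -0.061]]
```

Emit:
servo_tool([
  [0.01,-0.004,0.02,-0.2],
  [0.02,-0.006,0.02,-0.17],
  [0.02,-0.008,0.02,-0.08],
  [0.02,-0.008,0.015,-0.03],
  [0.015,-0.006,0,0],
  [0,-0.002,0,0],
  [0,0,0,0],
  [0,0,0,0],
])

```text
t: 15.55
tool_pos: [0.6392, -0.1326, 0.12]
orientation: [-0.202, 1.551, -0.167]
force: [0.2, 0.3, -0.2]
grip_width: 0.649
```

```bash
python3 look.py 11;python3 plan.py .64 -.128 .029 1.7
```

```text
[286.3 101.4] [251, 93, 71, 19, 1115] [ 0.64  -0.05   0.042]
[277.5 307.1] [249, 285, 60, 39, 1384] [ 0.639 -0.206  0.042]
15.65 [ 0.6392 -0.1327  0.12  ] 2.0 [ 0.02  -0.003] [-0.6 -1.1  0.3] 0.649523613306687
t 15.65 pos [ 0.6392 -0.1327  0.12  ] yaw 2.0 -> d [ 0.0008  0.0047 -0.091 ] (11mm/row) dyaw/row -0.0 tilt [ 0.02  -0.003]
[[0.0228, 0.0012, 0.0002, 0.001], [0.0228, 0.0012, 0.0002, 0.001], [0.0228, 0.0012, 0.0002, 0.001], [0.0228, 0.0012, 0.0002, 0.001], [0.0228, 0.0012, 0.0002, 0.001], [0.0228, 0.0012, 0.0002, 0.001], [0.0228, 0.0012, 0.0002, 0.001], [0.0228, 0.0012, 0.0002, 0.001]]
```

View pics/w11.png

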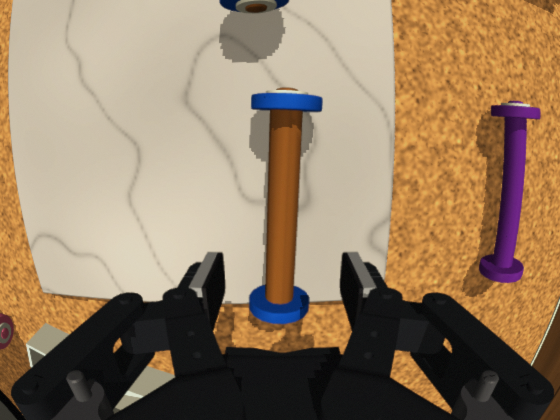

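Emit:
servo_tool([
  [0.03,0.002,-0.001,0],
  [0.035,0.002,-0.001,0],
  [0.035,0.002,-0.001,0],
  [0.035,0.002,-0.001,0],
  [0.025,0.002,0,0],
  [0.014,0.001,0,0],
  [0.008,0,0,0],
  [0,0,0,0],
])

```text
t: 16.65
tool_pos: [0.6382, -0.1268, 0.0213]
orientation: [-0.195, 1.553, -0.16]
force: [1.0, -0.4, 1.1]
grip_width: 0.65
```

```bash
python3 look.py 12
```

```text
[297.3 102.7] [233, 86, 130, 36, 3935] [ 0.64  -0.05   0.042]
16.75 [ 0.6384 -0.1268  0.0218] 2.0 [ 0.019 -0.003] [0.4 0.3 1. ] 0.6509340266350082
```

View pics/w12.png

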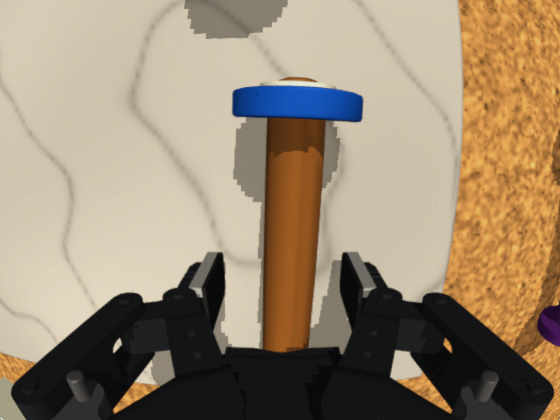

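Emit:
servo_tool([
  [-0.007,0,0.002,0.04],
  [-0.006,0,0.002,0.04],
  [0,0,0,0],
  [0,0,0,0],
  [0,0,0,0],
  [0,0,0,0],
  [0,0,0,0],
  [0,0,0,0],
], hand=1)

```text
t: 17.75
tool_pos: [0.6407, -0.1269, 0.0297]
orientation: [-0.158, 1.551, -0.168]
force: [0.2, 0.8, 0.0]
grip_width: 0.231
```

```bash
python3 look.py 13
```

```text
[281.5 103.3] [221, 88, 122, 31, 3467] [ 0.64  -0.051  0.042]
17.85 [ 0.6407 -0.1269  0.0297] -0.5 [ 0.02  -0.003] [-0.2  0.3 -0.6] 0.23345895650704424
```

View pics/w13.png

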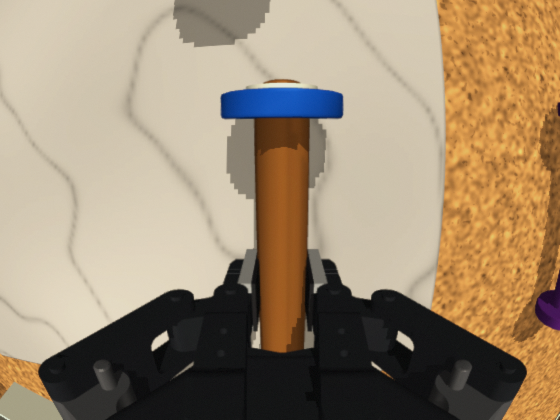

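```bash
python3 - <<'E'
from h import *
cs=r.read_camera('scene'); print(ray(cs,156,241,0),ray(cs,150,215,.125),ray(cs,128,163,0.01))
E
python3 plan.py .463 -.368 .2 75.4 12
```

```text
[ 0.72176317 -0.327013    0.        ] [ 0.70431454 -0.32111673  0.125     ] [ 0.47203636 -0.57034758  0.01      ]
t 17.90 pos [ 0.6407 -0.1269  0.0297] yaw -0.5 -> d [-0.1777 -0.2411  0.1703] (29mm/row) dyaw/row 6.3 tilt [ 0.02  -0.003]
[[-0.0284, -0.0405, -0.0292, -0.211], [-0.0284, -0.037, -0.0335, -0.211], [-0.0284, -0.0331, -0.0374, -0.211], [-0.0284, -0.0288, -0.0408, -0.211], [-0.0284, -0.0241, -0.0437, -0.211], [-0.0284, -0.0191, -0.0461, -0.211], [-0.0284, -0.0139, -0.0479, -0.211], [-0.0284, -0.0085, -0.0492, -0.211], [-0.0284, -0.0031, -0.0498, -0.211], [-0.0284, 0.0024, -0.0499, -0.211], [-0.0284, 0.0079, -0.0493, -0.211], [-0.0284, 0.0133, -0.0481, -0.211]]
```

Emit:
servo_tool([
  [-0.03,0,0,0],
  [-0.06,0,0,0],
  [-0.08,0,0,0],
  [-0.08,0,0,0],
  [-0.06,0,0,0],
  [-0.03,0,0,0],
  [0,0,0,0],
  [0,0,0,0],
])

```text
t: 18.9
tool_pos: [0.6367, -0.1262, 0.2095]
orientation: [-0.166, 1.549, -0.175]
force: [-0.1, 0.4, -0.7]
grip_width: 0.231
```

```bash
python3 look.py 14; python3 plan.py .463 -.368 .2 75.4 12
```

```text
[254.4  33.6] [230, 25, 50, 22, 689] [0.615 0.028 0.042]
[281.7 103.2] [221, 88, 122, 30, 3446] [ 0.64  -0.041  0.042]
19.0 [ 0.6367 -0.1262  0.2093] -0.5 [ 0.021 -0.004] [-0.5 -0.4 -0.4] 0.23065109591179597
t 19.00 pos [ 0.6367 -0.1262  0.2093] yaw -0.5 -> d [-0.1737 -0.2418 -0.0093] (25mm/row) dyaw/row 6.3 tilt [ 0.021 -0.004]
[[0.0016, -0.0406, -0.0286, -0.211], [0.0016, -0.0372, -0.0329, -0.211], [0.0016, -0.0333, -0.0368, -0.211], [0.0016, -0.0291, -0.0402, -0.211], [0.0016, -0.0245, -0.0432, -0.211], [0.0016, -0.0196, -0.0456, -0.211], [0.0016, -0.0144, -0.0475, -0.211], [0.0016, -0.0091, -0.0488, -0.211], [0.0016, -0.0037, -0.0495, -0.211], [0.0016, 0.0018, -0.0496, -0.211], [0.0016, 0.0073, -0.0491, -0.211], [0.0016, 0.0126, -0.048, -0.211]]
```

View pics/w14.png

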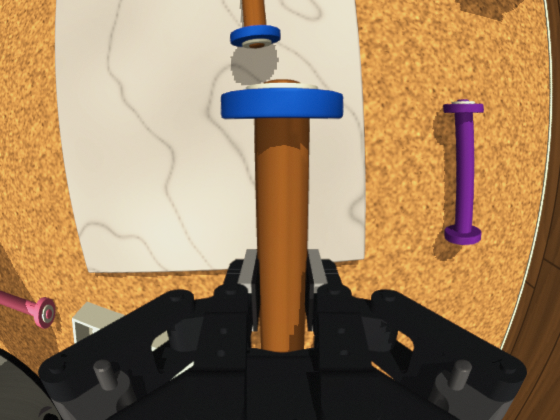

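Emit:
servo_tool([
  [0,-0.04,-0.03,-0.21],
  [0,-0.038,-0.033,-0.21],
  [0,-0.034,-0.037,-0.21],
  [0,-0.03,-0.04,-0.21],
  [0,-0.025,-0.043,-0.21],
  [0,-0.02,-0.046,-0.21],
  [0,-0.015,-0.048,-0.21],
  [0,-0.01,-0.048,-0.21],
])

```text
t: 20.0
tool_pos: [0.518, -0.2931, 0.1988]
orientation: [-0.707, 1.561, 0.194]
force: [0.3, 0.3, -0.3]
grip_width: 0.238
```

```bash
python3 plan.py .463 -.368 .19 75.4 6
```

```text
t 20.00 pos [ 0.518  -0.2931  0.1988] yaw 51.6 -> d [-0.055  -0.0749 -0.0088] (16mm/row) dyaw/row 4.0 tilt [0.01  0.002]
[[0.0029, -0.0011, -0.031, -0.132], [0.0029, 0.001, -0.031, -0.132], [0.0029, 0.0031, -0.0308, -0.132], [0.0029, 0.0053, -0.0305, -0.132], [0.0029, 0.0074, -0.0301, -0.132], [0.0029, 0.0094, -0.0295, -0.132]]
```

Emit:
servo_tool([
  [0,-0.001,-0.031,-0.14],
  [0,0.001,-0.031,-0.14],
  [0,0.003,-0.031,-0.14],
  [0,0.005,-0.03,-0.14],
  [0,0.007,-0.03,-0.14],
  [0,0.009,-0.03,-0.1],
  [0,0,0,0],
  [0,0,0,0],
])

```text
t: 21.0
tool_pos: [0.4606, -0.3712, 0.1905]
orientation: [0.214, 1.561, 1.546]
force: [-0.8, 0.4, -0.5]
grip_width: 0.235
```

```bash
python3 look.py 15; python3 plan.py .463 -.368 .19 75.4 6; python3 -c "
from h import *
c=shot('side','s15b'); im=cv2.imread('pics/s15b.png')[100:240,230:400]; cv2.imwrite('pics/s15c.png',cv2.resize(im,None,fx=4,fy=4))"
```

```text
[281.5 103.3] [221, 88, 122, 31, 3447] [ 0.379 -0.35   0.042]
21.1 [ 0.4607 -0.3711  0.1907] 76.3 [0.    0.009] [-0.6  0.4 -0. ] 0.23576087804170712
t 21.10 pos [ 0.4607 -0.3711  0.1907] yaw 76.3 -> d [ 0.0023  0.0031 -0.0007] (1mm/row) dyaw/row -0.2 tilt [0.    0.009]
[[0.0002, -0.0005, 0.0012, 0.005], [0.0002, -0.0005, 0.0012, 0.005], [0.0002, -0.0005, 0.0012, 0.005], [0.0002, -0.0005, 0.0012, 0.005], [0.0002, -0.0005, 0.0012, 0.005], [0.0002, -0.0005, 0.0012, 0.005]]
```

View pics/w15.png

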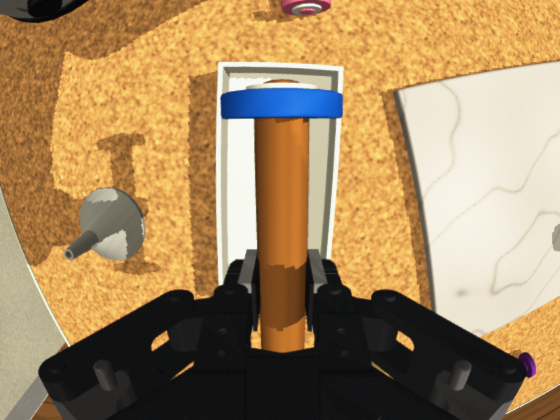

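View pics/s15c.png

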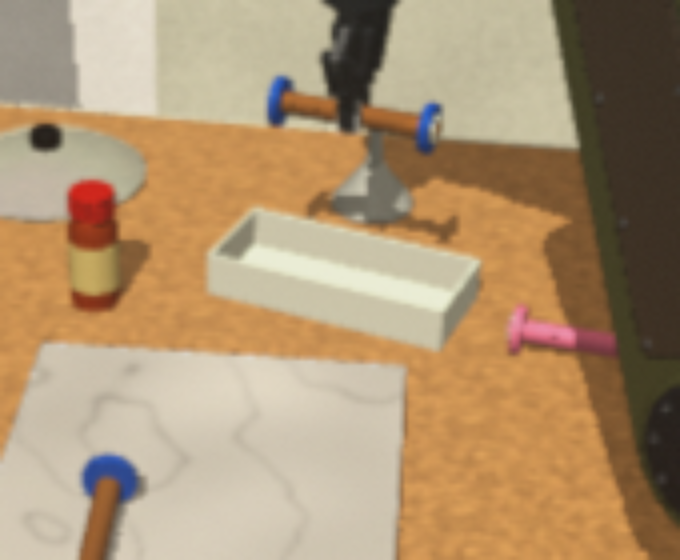

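```bash
python3 - <<'E'
from h import *
from plan import st
c=wcam()
s,p,y,M=st()
a=wray(c,219,63,.045)[:2]; b=wray(c,343,67,.045)[:2]; l=wray(c,217.5,280,.045)[:2]; rr=wray(c,329,245,.045)[:2]
print(a,b,l,rr,'w',np.linalg.norm(a-b))
u=(l-a)/np.linalg.norm(l-a); u2=(rr-b)/np.linalg.norm(rr-b); print('angs',np.degrees(np.arctan2(u[1],u[0])),np.degrees(np.arctan2(u2[1],u2[0])))
print('ctr',(a+b)/2+.125*(u+u2)/2)
print('tool',p)
E
```

```text
[ 0.3291393  -0.39428287] [ 0.35838405 -0.28892701] [ 0.52893014 -0.45270125] [ 0.51782507 -0.33635506] w 0.1093394325633428
angs -16.298798899181918 -16.56587462003816
ctr [ 0.46365566 -0.3769652 ]
tool [ 0.46071013 -0.37127323  0.19093559]
```

```bash
python3 plan.py .464 -.3725 .065 74.5 8
```

```text
t 21.20 pos [ 0.4607 -0.3713  0.1909] yaw 76.3 -> d [ 0.0033 -0.0012 -0.1259] (16mm/row) dyaw/row -0.2 tilt [0.001 0.009]
[[0.0315, -0.0009, -0.0001, 0.008], [0.0315, -0.0009, -0.0001, 0.008], [0.0315, -0.0009, -0.0001, 0.008], [0.0315, -0.0009, -0.0001, 0.008], [0.0315, -0.0009, -0.0001, 0.008], [0.0315, -0.0009, -0.0001, 0.008], [0.0315, -0.0009, -0.0001, 0.008], [0.0315, -0.0009, -0.0001, 0.008]]
```

Emit:
servo_tool([
  [0.03,-0.001,0,0.03],
  [0.04,-0.001,0,0.02],
  [0.04,-0.001,0,0.01],
  [0.04,-0.001,-0.001,0],
  [0.04,-0.001,-0.001,0],
  [0.035,-0.001,-0.001,0],
  [0.02,-0.001,0,0],
  [0,0,0,0],
])

```text
t: 22.2
tool_pos: [0.4636, -0.3702, 0.0587]
orientation: [0.423, 1.559, 1.719]
force: [-0.3, -0.0, -0.6]
grip_width: 0.231
```

```bash
python3 look.py 16; python3 plan.py .464 -.3725 .019 74.5 8
```

```text
[281.6 103.3] [221, 88, 122, 31, 3462] [ 0.389 -0.349  0.042]
22.3 [ 0.4639 -0.3706  0.0598] 74.3 [-0.    0.01] [ 0.8  0.2 -0.3] 0.23487538353079235
t 22.30 pos [ 0.4639 -0.3706  0.0598] yaw 74.3 -> d [ 0.0001 -0.0019 -0.0408] (5mm/row) dyaw/row 0.0 tilt [-0.    0.01]
[[0.0102, -0.0001, -0.0005, -0.001], [0.0102, -0.0001, -0.0005, -0.001], [0.0102, -0.0001, -0.0005, -0.001], [0.0102, -0.0001, -0.0005, -0.001], [0.0102, -0.0001, -0.0005, -0.001], [0.0102, -0.0001, -0.0005, -0.001], [0.0102, -0.0001, -0.0005, -0.001], [0.0102, -0.0001, -0.0005, -0.001]]
```

View pics/w16.png

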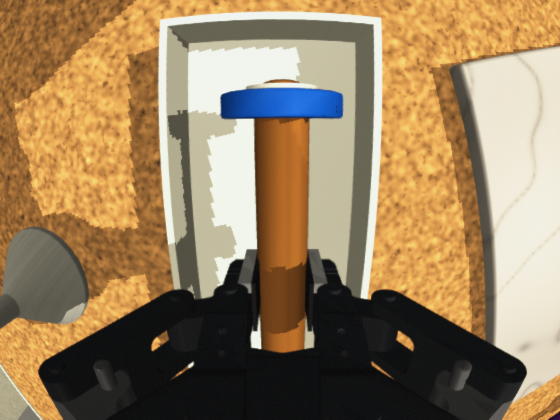

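Emit:
servo_tool([
  [0.01,0,-0.004,0],
  [0.015,0,-0.004,0],
  [0.017,0,-0.003,0],
  [0.015,0,-0.001,0],
  [0.01,0,0,0],
  [0.007,0,0,0],
  [0.004,0,0,0],
  [0,0,0,0],
])

```text
t: 23.3
tool_pos: [0.4626, -0.3769, 0.0192]
orientation: [0.154, 1.562, 1.45]
force: [0.3, -0.4, -1.6]
grip_width: 0.234
```

```bash
python3 look.py 17; python3 plan.py .464 -.3725 .019 74.5 8
```

```text
[281.7 103.2] [221, 88, 122, 31, 3457] [ 0.39  -0.356  0.042]
23.4 [ 0.4627 -0.3769  0.0194] 74.3 [0.001 0.009] [-0.3  0.  -0.4] 0.23449376698922017
t 23.40 pos [ 0.4627 -0.3769  0.0194] yaw 74.3 -> d [ 0.0013  0.0044 -0.0004] (1mm/row) dyaw/row 0.0 tilt [0.001 0.009]
[[0.0001, -0.0, 0.0012, -0.001], [0.0001, -0.0, 0.0012, -0.001], [0.0001, -0.0, 0.0012, -0.001], [0.0001, -0.0, 0.0012, -0.001], [0.0001, -0.0, 0.0012, -0.001], [0.0001, -0.0, 0.0012, -0.001], [0.0001, -0.0, 0.0012, -0.001], [0.0001, -0.0, 0.0012, -0.001]]
```

View pics/w17.png

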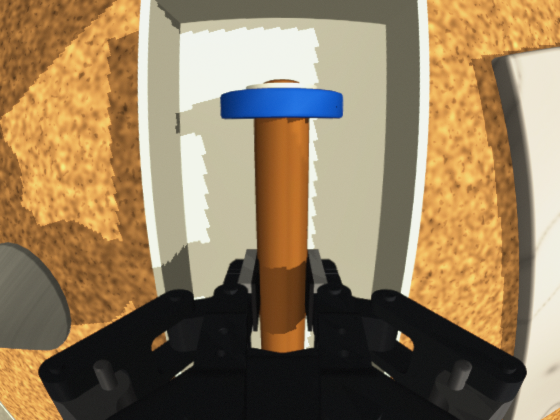

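Emit:
servo_tool([
  [0.002,0,0,0],
  [0.002,0,0,0],
  [0.001,0,0,0],
  [0,0,0,0],
  [0,0,0,0],
  [0,0,0,0],
  [0,0,0,0],
  [0,0,0,0],
])

```text
t: 24.4
tool_pos: [0.4628, -0.377, 0.0172]
orientation: [0.049, 1.563, 1.345]
force: [0.5, 0.7, -1.1]
grip_width: 0.234
```

Emit:
servo_tool([
  [0,0,0,0],
  [0,0,0,0],
  [0,0,0,0],
  [0,0,0,0],
  [0,0,0,0],
  [0,0,0,0],
  [0,0,0,0],
  [0,0,0,0],
], hand=0.2)

```text
t: 25.4
tool_pos: [0.463, -0.3771, 0.0174]
orientation: [0.007, 1.563, 1.303]
force: [-0.3, 0.1, -1.1]
grip_width: 0.401
```

```bash
python3 look.py 18
```

```text
[281.6 102.9] [222, 88, 120, 30, 3342] [ 0.39  -0.356  0.042]
25.5 [ 0.463  -0.3772  0.0174] 74.3 [0.002 0.008] [-0.5 -0.1  0.1] 0.4034435448968658
```

View pics/w18.png

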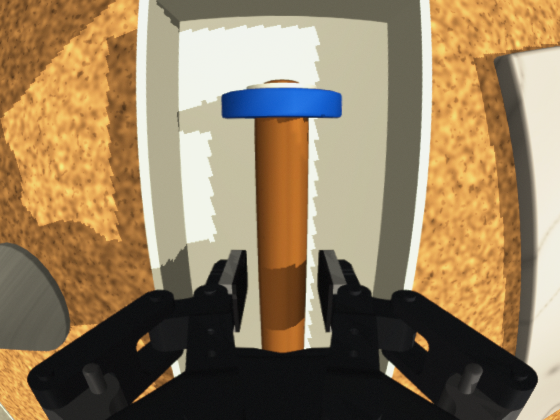

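Emit:
servo_tool([
  [-0.02,0,0,0],
  [-0.04,0,0,0],
  [-0.06,0,0,0],
  [-0.08,0,0,0],
  [-0.08,0,0,0],
  [-0.06,0,0,0.1],
  [-0.02,0,0.02,0.2],
  [0,0,0.03,0.2],
])

```text
t: 26.5
tool_pos: [0.4719, -0.3557, 0.215]
orientation: [-0.852, 1.562, 0.174]
force: [-0.0, 0.8, -0.5]
grip_width: 0.399
```

```bash
python3 look.py 19; python3 plan.py .605 .09 .17 4.5 11
```

```text
[238.7 118.9] [216, 109, 46, 21, 463] [ 0.391 -0.354  0.042]
[280.  255.7] [259, 241, 42, 27, 629] [ 0.533 -0.393  0.042]
26.6 [ 0.4723 -0.3549  0.2142] 59.0 [0.008 0.002] [-0.3 -0.3  0.1] 0.3989860618117886
t 26.60 pos [ 0.4723 -0.3549  0.2142] yaw 59.0 -> d [ 0.1327  0.4449 -0.0442] (42mm/row) dyaw/row -5.0 tilt [0.008 0.002]
[[0.008, 0.021, 0.0818, 0.165], [0.008, 0.028, 0.0796, 0.165], [0.008, 0.0348, 0.0769, 0.165], [0.008, 0.0413, 0.0736, 0.165], [0.008, 0.0475, 0.0698, 0.165], [0.008, 0.0533, 0.0654, 0.165], [0.008, 0.0588, 0.0606, 0.165], [0.008, 0.0638, 0.0553, 0.165], [0.008, 0.0683, 0.0496, 0.165], [0.008, 0.0723, 0.0435, 0.165], [0.008, 0.0758, 0.0371, 0.165]]
```

View pics/w19.png

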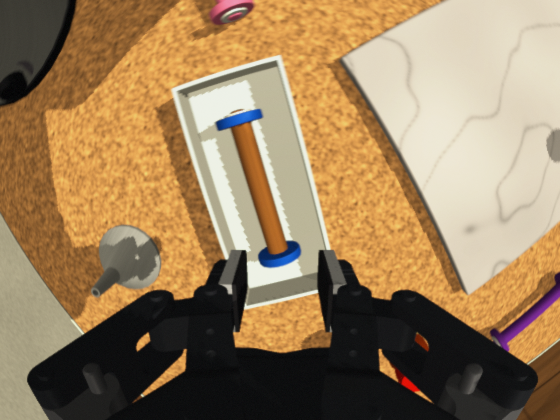

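View pics/s19c.png

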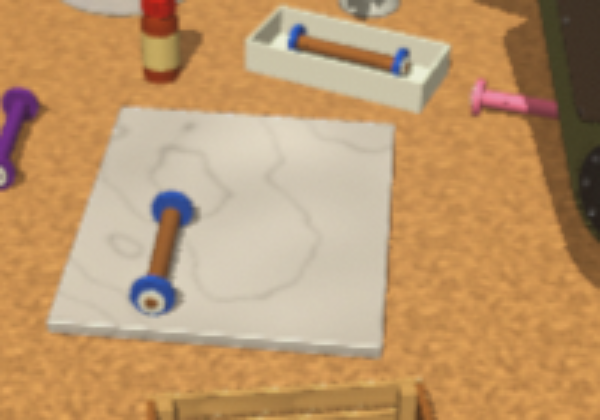

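The true pin rests centred in the tray. Now to the warped pin.

Emit:
servo_tool([
  [0,0.021,0.082,0.165],
  [0,0.028,0.08,0.165],
  [0,0.035,0.077,0.165],
  [0,0.041,0.074,0.165],
  [0,0.047,0.07,0.165],
  [0,0.053,0.065,0.165],
  [0,0.059,0.06,0.165],
  [0,0.064,0.055,0.165],
], hand=-0.3)

```text
t: 27.6
tool_pos: [0.5692, -0.0269, 0.2208]
orientation: [-0.329, 1.56, 0.006]
force: [0.6, -0.9, -0.7]
grip_width: 0.646
```

```bash
python3 plan.py .605 .075 .17 4.5 6
```

```text
t 27.60 pos [ 0.5692 -0.0269  0.2208] yaw 19.2 -> d [ 0.0358  0.1019 -0.0508] (20mm/row) dyaw/row -2.5 tilt [0.011 0.   ]
[[0.0169, 0.0282, 0.0225, 0.082], [0.0169, 0.0291, 0.0212, 0.082], [0.0169, 0.03, 0.02, 0.082], [0.0169, 0.0308, 0.0187, 0.082], [0.0169, 0.0316, 0.0173, 0.082], [0.0169, 0.0323, 0.016, 0.082]]
```

Emit:
servo_tool([
  [0.02,0.029,0.022,0.09],
  [0.025,0.029,0.021,0.09],
  [0.025,0.03,0.02,0.08],
  [0.025,0.031,0.019,0.08],
  [0.02,0.031,0.017,0.08],
  [0.01,0.03,0.015,0.06],
  [0,0,0,0],
  [0,0,0,0],
])

```text
t: 28.6
tool_pos: [0.6066, 0.0759, 0.1613]
orientation: [-0.167, 1.558, -0.067]
force: [-0.4, 0.1, 0.2]
grip_width: 0.651
```

```bash
python3 look.py 20
```

```text
[289.6  82.1] [260, 75, 60, 17, 787] [0.604 0.176 0.042]
[284.9 264.3] [259, 248, 54, 30, 1110] [0.616 0.022 0.042]
28.7 [0.6067 0.0758 0.1613] 5.7 [ 0.013 -0.001] [ 0.3 -0.  -0.4] 0.6525465716120363
```

View pics/w20.png

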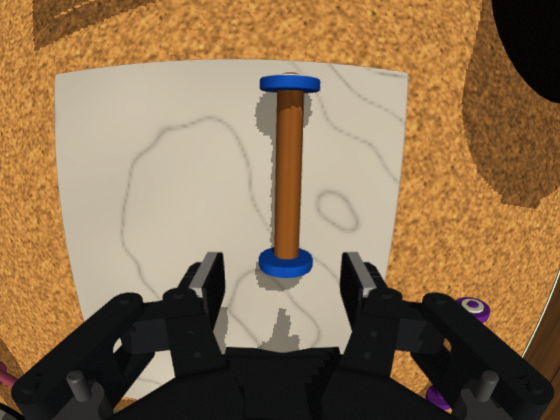

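```bash
python3 plan.py .609 .099 .028 4.5 8
```

```text
t 28.70 pos [0.6067 0.0758 0.1613] yaw 5.7 -> d [ 0.0023  0.0232 -0.1333] (17mm/row) dyaw/row -0.1 tilt [ 0.013 -0.001]
[[0.0333, 0.0057, 0.0011, 0.005], [0.0333, 0.0057, 0.0011, 0.005], [0.0333, 0.0057, 0.0011, 0.005], [0.0333, 0.0057, 0.0011, 0.005], [0.0333, 0.0057, 0.0011, 0.005], [0.0333, 0.0057, 0.0011, 0.005], [0.0333, 0.0057, 0.0011, 0.005], [0.0333, 0.0057, 0.001, 0.005]]
```

Emit:
servo_tool([
  [0.04,0.012,0.001,0.02],
  [0.05,0.012,0.001,0.02],
  [0.05,0.012,0.001,0],
  [0.045,0.008,0,0],
  [0.035,0.001,0,0],
  [0.02,0,0,0],
  [0.008,0,0,0],
  [0,0,0,0],
])

```text
t: 29.7
tool_pos: [0.6096, 0.095, 0.0373]
orientation: [-0.121, 1.552, -0.043]
force: [-0.3, -0.2, 0.5]
grip_width: 0.649
```

```bash
python3 look.py 21
```

```text
[284.4  93.4] [228, 79, 114, 30, 3021] [0.604 0.176 0.042]
29.8 [0.6098 0.0951 0.0376] 4.5 [ 0.02  -0.001] [ 0.1 -0.7 -0.6] 0.6471806049243685
```

View pics/w21.png

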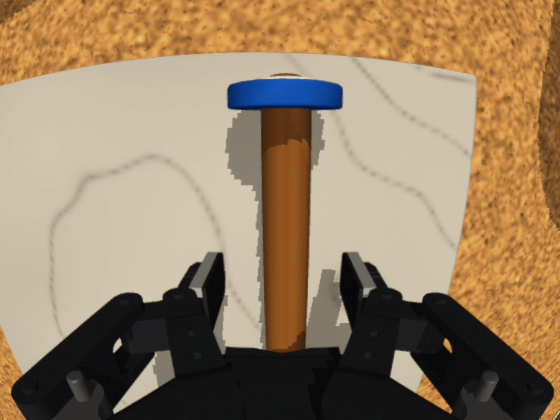

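Emit:
servo_tool([
  [0.007,0.003,0.0005,0],
  [0.007,0.003,0,0],
  [0.005,0.002,0,0],
  [0.001,0,0,0],
  [0,0,0,0],
  [0,0,0,0],
  [0,0,0,0],
  [0,0,0,0],
])

```text
t: 30.8
tool_pos: [0.6104, 0.0995, 0.028]
orientation: [-0.103, 1.549, -0.025]
force: [-0.2, -0.3, 0.7]
grip_width: 0.652
```

Emit:
servo_tool([
  [0,0,0,0],
  [0,0,0,0],
  [0,0,0,0],
  [0,0,0,0],
  [0,0,0,0],
  [0,0,0,0],
  [0,0,0,0],
  [0,0,0,0],
], hand=1)

```text
t: 31.8
tool_pos: [0.6106, 0.0995, 0.0283]
orientation: [-0.102, 1.549, -0.024]
force: [0.2, -0.2, 0.7]
grip_width: 0.234
```

```bash
python3 look.py 22
```

```text
[280.4 104.1] [220, 89, 122, 30, 3488] [0.603 0.175 0.042]
31.9 [0.6106 0.0995 0.0283] 4.5 [ 0.022 -0.   ] [-0.3 -0.2 -0. ] 0.23443176224452802
```

View pics/w22.png

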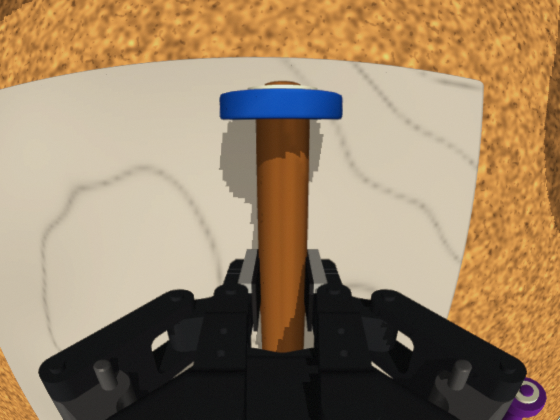

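Emit:
servo_tool([
  [-0.03,0,0,0],
  [-0.06,0,0,0],
  [-0.08,0,0,0],
  [-0.08,0,0,0],
  [-0.06,0,0,0.05],
  [-0.03,0,0,0.15],
  [0,0.01,-0.01,0.2],
  [0,0.02,-0.02,0.2],
])

```text
t: 32.9
tool_pos: [0.5925, 0.1157, 0.2107]
orientation: [0.241, 1.545, -0.005]
force: [-0.6, -0.5, -1.4]
grip_width: 0.236
```

```bash
python3 plan.py .428 .38 .2 -75 11
```

```text
t 32.90 pos [0.5925 0.1157 0.2107] yaw -14.1 -> d [-0.1645  0.2643 -0.0107] (28mm/row) dyaw/row -5.5 tilt [ 0.025 -0.   ]
[[0.0019, 0.0393, -0.0407, 0.185], [0.0019, 0.0352, -0.0443, 0.185], [0.0019, 0.0308, -0.0475, 0.185], [0.0019, 0.026, -0.0503, 0.185], [0.0019, 0.0211, -0.0525, 0.185], [0.0019, 0.0159, -0.0543, 0.185], [0.0019, 0.0106, -0.0556, 0.185], [0.0019, 0.0052, -0.0564, 0.185], [0.0019, -0.0003, -0.0566, 0.185], [0.0019, -0.0058, -0.0563, 0.185], [0.0019, -0.0112, -0.0555, 0.185]]
```

Emit:
servo_tool([
  [0,0.039,-0.041,0.185],
  [0,0.035,-0.044,0.185],
  [0,0.031,-0.047,0.185],
  [0,0.026,-0.05,0.185],
  [0,0.021,-0.052,0.185],
  [0,0.016,-0.054,0.185],
  [0,0.011,-0.055,0.185],
  [0,0.005,-0.056,0.185],
])

```text
t: 33.9
tool_pos: [0.4719, 0.3133, 0.2157]
orientation: [1.112, 1.539, 0.062]
force: [-0.1, -0.1, -1.2]
grip_width: 0.23
```

```bash
python3 plan.py .428 .38 .2 -75 5
```

```text
t 33.90 pos [0.4719 0.3133 0.2157] yaw -60.2 -> d [-0.0439  0.0667 -0.0157] (16mm/row) dyaw/row -3.0 tilt [0.031 0.002]
[[0.0063, -0.002, -0.0319, 0.099], [0.0063, -0.0036, -0.0318, 0.099], [0.0063, -0.0053, -0.0315, 0.099], [0.0063, -0.0069, -0.0312, 0.099], [0.0063, -0.0085, -0.0308, 0.099]]
```

Emit:
servo_tool([
  [0.006,-0.002,-0.032,0.1],
  [0.006,-0.004,-0.032,0.1],
  [0.006,-0.005,-0.031,0.1],
  [0.006,-0.007,-0.03,0.1],
  [0.006,-0.006,-0.02,0.06],
  [0,0,0,0],
  [0,0,0,0],
  [0,0,0,0],
])

```text
t: 34.9
tool_pos: [0.4289, 0.3773, 0.2059]
orientation: [1.438, 1.535, 0.141]
force: [-0.8, -0.4, -1.4]
grip_width: 0.234
```

```bash
python3 look.py 23; python3 -c "
from h import *
im=cv2.imread('pics/s23.png')[200:360,210:400]; cv2.imwrite('pics/s23c.png',cv2.resize(im,None,fx=4,fy=3.7))"
```

```text
[280.7 104.1] [220, 89, 123, 30, 3518] [0.515 0.403 0.042]
35.0 [0.4289 0.3774 0.2058] -74.3 [0.036 0.005] [ 0.4  0.8 -1.2] 0.22922275257738975
```

View pics/w23.png

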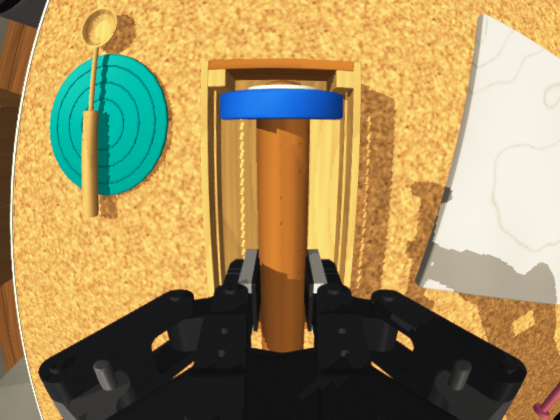

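View pics/s23c.png

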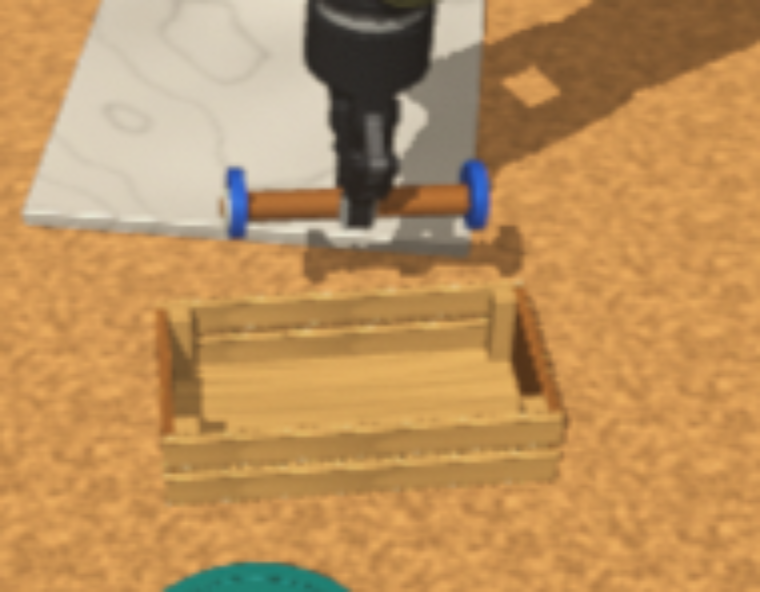

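```bash
python3 - <<'E'
from h import *
from plan import st
c=wcam(); s,p,y,M=st()
a=wray(c,202,62,.07)[:2]; b=wray(c,360,63,.07)[:2]; u=-M[:2,1]/np.linalg.norm(M[:2,1])
print(a,b,np.linalg.norm(a-b),'endmid',(a+b)/2,'ctr',(a+b)/2-.13*M[:2,1], M[:,1]); print(p)
E
python3 plan.py .428 .38 .07 -74.5 8
```

```text
[0.53260537 0.47923442] [0.56908561 0.34655563] 0.13760258393182234 endmid [0.55084549 0.41289502] ctr [0.42578469 0.37770167] [0.9620061  0.27071809 0.03543992]
[0.42888529 0.37741022 0.20572531]
t 35.05 pos [0.4289 0.3774 0.2057] yaw -74.3 -> d [-0.0009  0.0026 -0.1357] (17mm/row) dyaw/row -0.0 tilt [0.035 0.005]
[[0.0339, -0.0, -0.0007, 0.001], [0.0339, -0.0, -0.0007, 0.001], [0.0339, -0.0, -0.0007, 0.001], [0.0339, -0.0, -0.0007, 0.001], [0.0339, -0.0, -0.0007, 0.001], [0.0339, -0.0, -0.0007, 0.001], [0.0339, -0.0, -0.0007, 0.001], [0.0339, -0.0, -0.0007, 0.001]]
```

Emit:
servo_tool([
  [0.03,-0.002,0,0],
  [0.045,-0.002,0,0],
  [0.05,-0.003,0,0],
  [0.045,-0.003,0,0],
  [0.045,-0.003,0,0],
  [0.03,-0.002,0,0],
  [0.02,0,0,0],
  [0,0,0,0],
])

```text
t: 36.05
tool_pos: [0.425, 0.3743, 0.0631]
orientation: [1.374, 1.539, 0.077]
force: [0.2, 0.1, -0.9]
grip_width: 0.231
```

```bash
python3 look.py 24;python3 plan.py .426 .378 .019 -74.5 8
```

```text
[280.3 104.1] [220, 89, 122, 30, 3480] [0.499 0.397 0.042]
36.15 [0.4254 0.3746 0.0642] -74.3 [0.033 0.003] [-0.3 -0.2 -0.5] 0.2310872915771506
t 36.15 pos [0.4254 0.3746 0.0642] yaw -74.3 -> d [ 0.0006  0.0034 -0.0452] (6mm/row) dyaw/row -0.0 tilt [0.033 0.003]
[[0.0113, 0.0004, -0.0008, 0.001], [0.0113, 0.0004, -0.0008, 0.001], [0.0113, 0.0004, -0.0008, 0.001], [0.0113, 0.0004, -0.0008, 0.001], [0.0113, 0.0004, -0.0008, 0.001], [0.0113, 0.0004, -0.0008, 0.001], [0.0113, 0.0004, -0.0008, 0.001], [0.0113, 0.0004, -0.0008, 0.001]]
```

View pics/w24.png

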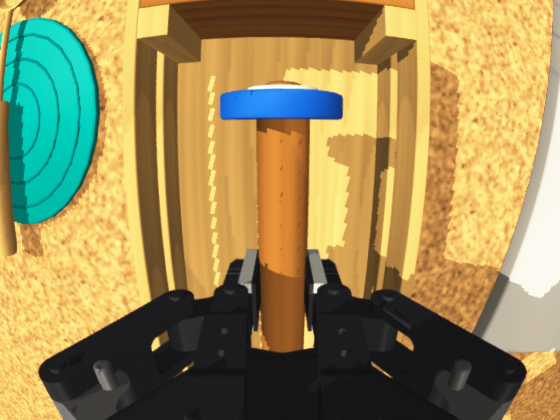

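Emit:
servo_tool([
  [0.012,-0.0005,-0.001,0],
  [0.018,-0.0005,-0.001,0],
  [0.018,-0.0005,0,0],
  [0.014,-0.0005,0,0],
  [0.01,0,0,0],
  [0.006,0,0,0],
  [0.003,0,0,0],
  [0,0,0,0],
])

```text
t: 37.15
tool_pos: [0.4261, 0.3759, 0.022]
orientation: [1.431, 1.535, 0.134]
force: [-0.6, -0.2, -2.1]
grip_width: 0.234
```

```bash
python3 look.py 25
```

```text
[281.7 104.8] [220, 89, 123, 30, 3209] [0.497 0.397 0.042]
37.25 [0.4261 0.376  0.0221] -74.3 [0.035 0.005] [-0.1  0.2 -1.5] 0.23603020605714892
```

View pics/w25.png

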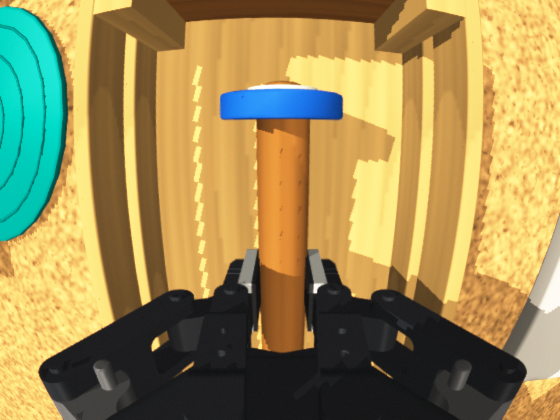

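Lower by the last 3 mm, then release.

Emit:
servo_tool([
  [0.002,0,0,0],
  [0.002,0,0,0],
  [0.002,0,0,0],
  [0,0,0,0],
  [0,0,0,0],
  [0,0,0,0],
  [0,0,0,0],
  [0,0,0,0],
])

```text
t: 38.25
tool_pos: [0.4264, 0.3761, 0.0193]
orientation: [1.444, 1.535, 0.147]
force: [-0.1, 1.0, -0.8]
grip_width: 0.232
```

Emit:
servo_tool([
  [0,0,0,0],
  [0,0,0,0],
  [0,0,0,0],
  [0,0,0,0],
  [0,0,0,0],
  [0,0,0,0],
  [0,0,0,0],
  [0,0,0,0],
], hand=0.1)

```text
t: 39.25
tool_pos: [0.4266, 0.3763, 0.0196]
orientation: [1.453, 1.534, 0.156]
force: [1.4, 0.0, 1.0]
grip_width: 0.445
```

```bash
python3 look.py 26
```

```text
[285.5 103.5] [225, 87, 117, 32, 2950] [0.498 0.396 0.042]
39.35 [0.4266 0.3763 0.0196] -74.3 [0.036 0.006] [ 0.6 -0.7 -0.2] 0.45234455418816005
```

View pics/w26.png

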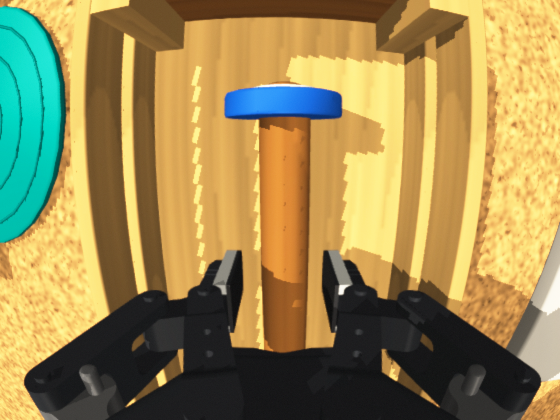

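Released, and the pin is resting on the floor. I'll lift straight up, compensating for the small tilt.

Emit:
servo_tool([
  [-0.02,0.0005,0,0],
  [-0.04,0.001,0,0],
  [-0.06,0.001,0,0],
  [-0.08,0.002,0,0],
  [-0.08,0.002,0,0],
  [-0.06,0,0,0],
  [-0.03,0,0,0],
  [0,0,0,0],
])

```text
t: 40.35
tool_pos: [0.4225, 0.3758, 0.2143]
orientation: [1.48, 1.532, 0.183]
force: [0.2, -0.0, -1.3]
grip_width: 0.449
```

```bash
python3 look.py 27; python3 -c "
from h import *
shot('scene','sc27')"
```

```text
[281.7 117. ] [259, 112, 47, 11, 485] [0.498 0.398 0.042]
[282.3 261.1] [261, 250, 44, 22, 667] [0.356 0.357 0.042]
40.45 [0.4221 0.3755 0.2126] -74.3 [0.036 0.005] [-0.9  0.2  0.1] 0.44158365225107915
```

View pics/w27.png

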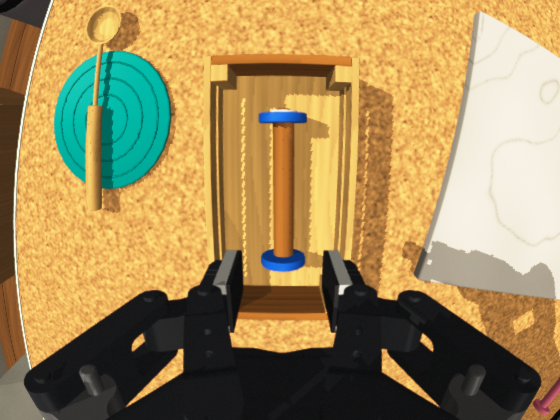

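View pics/s27.png

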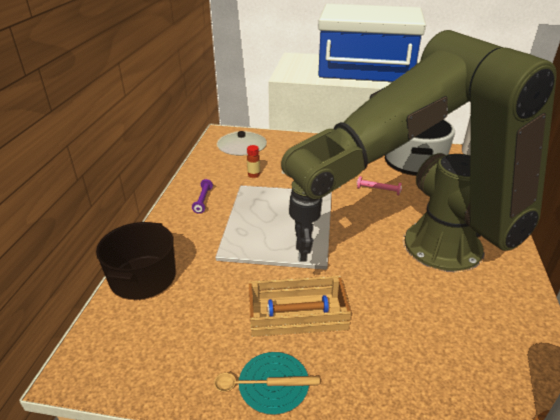

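View pics/sc27.png

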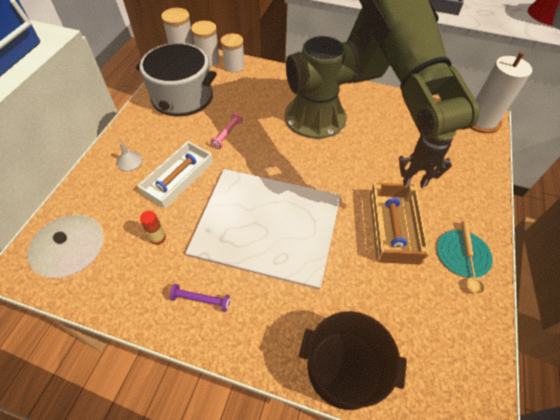

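Emit:
servo_tool([
  [0,0,0,0],
  [0,0,0,0],
  [0,0,0,0],
  [0,0,0,0],
  [0,0,0,0],
  [0,0,0,0],
  [0,0,0,0],
  [0,0,0,0],
])

```text
t: 41.5
tool_pos: [0.4216, 0.3751, 0.2098]
orientation: [1.373, 1.539, 0.076]
force: [0.1, 0.2, -0.5]
grip_width: 0.453
```

```bash
python3 look.py 28; python3 -c "
from bench import r
print(r.finish_job())"
```

```text
[281.1 114.3] [258, 109, 48, 12, 495] [0.498 0.397 0.042]
[281.3 260.7] [260, 249, 44, 22, 691] [0.356 0.357 0.042]
41.6 [0.4217 0.3751 0.2098] -74.3 [0.032 0.002] [-0.5  0.  -0.2] 0.44952534390927806
the job is handed in; nothing more can be done
None
```

I rolled each pin about a full turn across the slab, put the level one in the white tray and the warped one in the crate, and handed the job in at about 41.6 s of the 72 s allowed. Handing in reports no verdict, so I don't have the official result.

- **Left pin (warped):** its end knob moved round inside its blue ring as it rolled. It ran ahead of the fingers to about 178 mm, then rolled back by itself to about 146 mm from its start. I set it down in the crate.
- **Right pin (true):** it stayed concentric and level over about 151 mm. I set it down in the tray.

**Last checks:** the final pictures show the true pin lying centred on the tray floor, released. The warped pin is on the crate floor within about 5 mm of the centre, and its rings did not move over the last second. The gripper is open and clear above the crate. The bottle, funnel, spoon and both look-alikes look to be where they started, though I judged that by eye and did not measure it.

**What disagreed:** the two fixed cameras differed from each other by about 10 mm on the positions of the slab, tray and crate. I relied on close-up wrist camera views for the pushes, grasps and placings instead. The tool also picked up a tilt of about 2° along the way, which I allowed for when setting the second pin down.

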